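# Release the praline mould's swing clamp

### The job

Release the mould in the jig: with the side of a fingertip, roll the big knurled ring anticlockwise (seen from above) by two full turns from where it stands, a little more if need be but not over two and a half. Then push the hold-down plate below it anticlockwise, about a quarter turn, until it is off the mould and no longer over it. Grip nothing, leave the mould lying in its jig and the other things where they stand, and finish clear of everything.

Things in the scene. Friction and masses are not known exactly. Their poses are not given: they have to be found in the camera images.
- jig: Mould jig: aluminium plate 15 mm thick, fixed to the table. Origin on the table under the post of its swing clamp; x points from the post to the middle of the mould, y left along the mould, z up. A 120 x 120 mm foot lies round the post, behind it a 150 x 300 mm bed for the mould (x 55 to 205 mm). A fixed stud 24 mm thick on the post's axis rises through the ring to 110 mm.
- clamp_axis (a point): Point on the vertical axis of post, ring and plate, 81 mm above the table: centre of the ring at half its height when tight. Fixed in the run; axes as the jig's.
- ring (a joint): Turn of the knurled steel ring about clamp_axis, rad, grows anticlockwise from above = loosening; 0 tight, start 0 to 0.5, stop 20.5. Disc 96 mm across its 28 upright ridges (91 mm between them), 26 mm tall, underside 68 mm, top 94 mm above the table when tight; rises 3 mm a turn. Stiff (0.06 N m: 1.3 N at the rim), stays where left. Its rim is free all round, 8 mm above the plate.
- ring_rib (a point): Middle of the top of the raised radial rib (28 x 9 x 6 mm) on top of the ring, 30 mm off the axis: it goes round with the ring and shows its turns. x points outward along the rib.
- plate (a joint): Swing of the flat aluminium hold-down plate about clamp_axis, rad, grows anticlockwise from above. 0: points along the jig's x, over the mould; start -0.2 to 0.2; stops -0.35 and 1.9; 1.57: along the jig's y, off the mould. 96 mm wide, round end under the ring, square end 170 mm from the axis; faces 46 and 60 mm above the table, pad below down to 41.5 mm. Stiff (0.2 N m), stays where left.
- plate_push (a point): Point on the plate's right-hand (clockwise) side face, at mid-thickness 53 mm above the table, 120 mm along the plate from the axis and 48 mm to its right; moves with it. x points along the plate away from the axis, y into the plate = the way it is to be pushed.
- mould: Brown-smeared polycarbonate praline mould 135 x 275 x 24 mm lying loose on the jig's bed under the plate, its top 39 mm above the table; near edge about 62 mm from the axis. Origin at the centre of its underside; x across, y along. To be left there.
- jar: Closed jar, 48 mm across, 65 mm tall, standing to the right of the ring. Origin: centre of underside. Leave alone.
- cup: Steel cup, 72 mm across, 80 mm tall, left of the jig. Origin: centre of underside. Leave alone.
- spatula: White spatula about 260 mm long lying beyond the mould. Leave alone.
- scraper: Steel scraper 75 x 100 mm with a wooden handle 22 mm thick lying right of the jig. Leave alone.
- stack2: Top mould of a stack of three spare moulds at the left, underside 48 mm above the table. Leave alone.

How it is judged:
By the outcome, as a careful person would: the job done as asked, in the order asked, and still so for the second after the job is handed in, with the robot touching nothing.
It also fails if it takes over 67 s, if anything falls off the work surface, if the arm or the gripper's body presses on something with over 40 N, if the wrist force passes 120 N, or if a joint passes its speed limit or range.

### The arm

A 7-joint arm with a two-finger parallel gripper is mounted at the origin on the work surface. World frame = base frame: x ahead of the robot, y to its left, z up, the work surface at z = 0. Lengths are in m, angles in degrees, forces in N, time in s.
With the tool pointing down it reaches from about 0.4 to 0.9 m from the base axis. Payload 5.5 kg.
Tool frame: the origin (TCP) lies at the very end of the fingers, on their centre line; the grasp point (between the pads) lies 19 mm behind it; z points along the fingers, y is the direction in which the jaws open and shut (so a half turn about z gives the same grasp; the last joint's range is limited). The gripper opens to 92 mm and grips with 3 to 60 N. Pads are 19 mm wide; open, the fingers measure 130 mm over their backs; the gripper's body (75 mm by 190 mm) begins 47 mm behind the grasp point.
Start: joints at [-58.488, 28.699, -24.465, 88.831, 12.651, 65.22, -12.049], TCP at [0.184, 0.623, 0.227] pointing down, gripper open.
Joint ranges: [-164.97, 164.97], [-17.58, 116.51], [-87.97, 89.64], [11.32, 138.91], [-80.73, 260.73], [10.89, 115.49], [-147.41, 147.41]. Speed limits (degrees/s): [147.25, 147.25, 180, 180, 180, 180, 180].

### API

Orientations are given as a 3x3 rotation matrix whose columns are the frame's x, y, z axes.
In Python, from rig import ctrl gives the robot as it stands.
- The arm moves only by the tool carry_out, never from a script. Its arguments are lists of equal length, an entry for each row: "offset": the shift along the tool's x, y, z in mm, a list of three; "rot": the turn, a rotation vector about the tool's x, y, z in rad, a list of three. A call has 1 to 8 rows; each row is the pose to reach, as a shift and turn from the pose commanded when the call began, along the tool's axes at that moment; what a row does not reach only later rows make up. A row lasts 1/12 s, in which the tool goes at most 41.7 mm and 7.16 degrees, less where a joint would pass 70% of its speed; a pose out of reach is approached as far as the arm can. A call with a gripper value outside its range is refused whole. "grip" is the finger opening in mm, from 0 to 91.8, set as the call begins (left out, the last holds). The fingers move at their own pace and stop on an object; "squeeze" is the grip in N (left out, the last holds). Time passes only in rows, so rows that repeat a pose let the fingers close. It gives the time, the measured TCP pose, the force and the opening at its end, in the units of the state.
- ctrl.read_state(): the state, without advancing time (a new reading comes with each control period).
- ctrl.get_image(name): name is "scene" or "top"; returns the picture (420x560x3 uint8, blue, green, red); there is no depth.
- ctrl.camera_params(name): a dict with "camera_matrix" (3x3 intrinsics, pixels), "world_from_camera" (4x4, takes a point from camera to world coordinates). Camera axes: x right, y down, z forward; pixel columns grow to the right and rows downward; lengths in m; the calibration is good to about 2 mm. A picture is of the moment at which its call begins. camera_params takes no time and is no camera call.
- ctrl.hand_in(): hands the job in, once; it reports no verdict.
The state is a dict: "time_s": time; "joint_pos": joint angles; "joint_vel": joint speeds; "effort": joint torques, N m; "eef_pos": TCP position; "tcp_rot": TCP orientation; "ft_force": force on the tool from outside, world axes, zero at the start; "torque": the same for the moment, N m; "width": finger opening in m.
Only numpy, scipy, OpenCV 4.12 (cv2) and the standard library are available. Lean on these libraries where they do the work, as an engineer would, in place of code of your own. Each camera call takes 0.05 s, during which the arm holds its last target.

## Working session

There is one attempt and no reset: what is moved stays moved. The work goes in short steps, Python scripts to look and compute and a tool call to move; the robot and the scene stay as the last step left them, time stands still between calls to the robot, and variables do not carry over. Pictures are saved under pics/ and viewed, and the job is handed in when it is done.

Besides the shell and the picture viewer there is one more tool, called after "Request:" as name(argument=value, ...) on one line, values as JSON. carry_out: Moves the arm, as the interface text tells. Its arguments: {"type":"object","properties":{"offset":{"type":"array"},"rot":{"type":"array"},"grip":{"type":"number"},"squeeze":{"type":"number"}},"required":["offset","rot"]}

```bash
ls; mkdir -p pics; python3 - <<'E'
from rig import ctrl
import cv2,numpy as np
np.set_printoptions(precision=4,suppress=True)
for n in("scene","top"):
    cv2.imwrite(f"pics/{n}0.png",ctrl.get_image(n)); p=ctrl.camera_params(n); print(n,np.array(p["camera_matrix"]),np.array(p["world_from_camera"]))
for k,v in ctrl.read_state().items(): print(k,np.array(v))
E
```

```text
pics
scene [[526.4335   0.     284.7376]
 [  0.     526.4335 217.8278]
 [  0.       0.       1.    ]] [[-0.0848  0.712  -0.6971  1.5956]
 [ 0.9964  0.0569 -0.0631  0.24  ]
 [-0.0053 -0.6999 -0.7142  1.0613]
 [ 0.      0.      0.      1.    ]]
top [[455.1071   0.     284.2428]
 [  0.     455.1071 211.1365]
 [  0.       0.       1.    ]] [[ 0.0166 -0.9825  0.1856  0.3568]
 [-0.9996 -0.0124  0.0237  0.1355]
 [-0.021  -0.1859 -0.9823  1.3941]
 [ 0.      0.      0.      1.    ]]
time_s 0.1
joint_pos [-58.4872  28.7492 -24.4553  88.8838  12.654   65.2188 -12.0497]
joint_vel [-0.0432 -0.0523  0.044  -0.2042  0.0188  0.0249  0.    ]
effort [ -0.0118 -56.7864  -5.8388 -27.9915  -0.069    0.0241   0.0001]
eef_pos [0.1837 0.6229 0.2258]
tcp_rot [[-0.9592  0.2828 -0.0005]
 [ 0.2828  0.9592 -0.0016]
 [ 0.     -0.0017 -1.    ]]
ft_force [ 0.2973 -0.8076 -0.1131]
torque [-0.0607 -0.0433  0.0038]
width 0.09175551137084088
```

View pics/scene0.png

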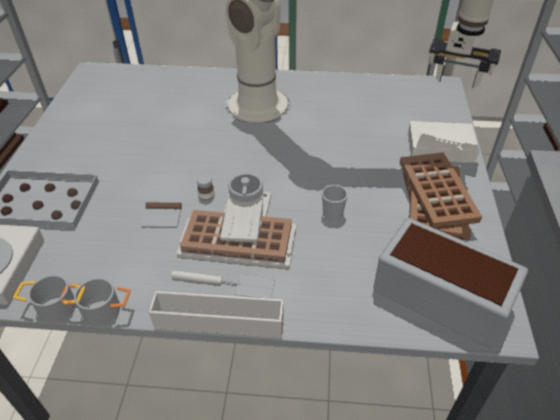

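View pics/top0.png

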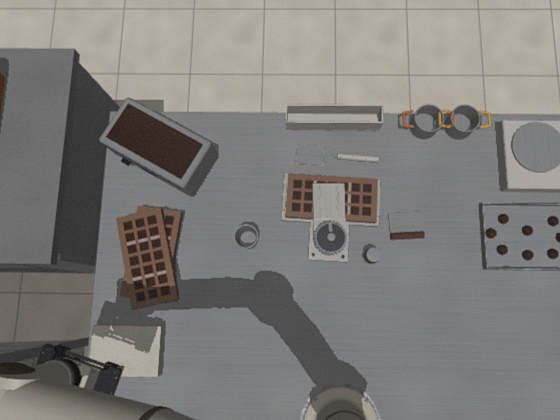

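```bash
cat > h.py <<'E'
import numpy as np,cv2
from rig import ctrl
np.set_printoptions(precision=4,suppress=True)
def ray(n,uv,z):
    p=ctrl.camera_params(n);K=np.array(p["camera_matrix"]);T=np.array(p["world_from_camera"])
    d=T[:3,:3]@np.linalg.inv(K)@np.array([uv[0],uv[1],1.]);o=T[:3,3]
    return o+d*(z-o[2])/d[2]
def proj(n,X):
    p=ctrl.camera_params(n);K=np.array(p["camera_matrix"]);T=np.array(p["world_from_camera"])
    c=T[:3,:3].T@(np.asarray(X)-T[:3,3]);q=K@c;return q[:2]/q[2]
def crop(src,dst,x,y,w,h,s):
    im=cv2.imread(src) if isinstance(src,str) else src
    cv2.imwrite(dst,cv2.resize(im[y:y+h,x:x+w],None,fx=s,fy=s,interpolation=cv2.INTER_CUBIC))
E
python3 - <<'E'
from h import *
crop("pics/top0.png","pics/topc.png",230,165,160,110,5)
crop("pics/scene0.png","pics/scenec.png",175,160,140,105,5.7)
E
```

```text
(no output)
```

View pics/topc.png

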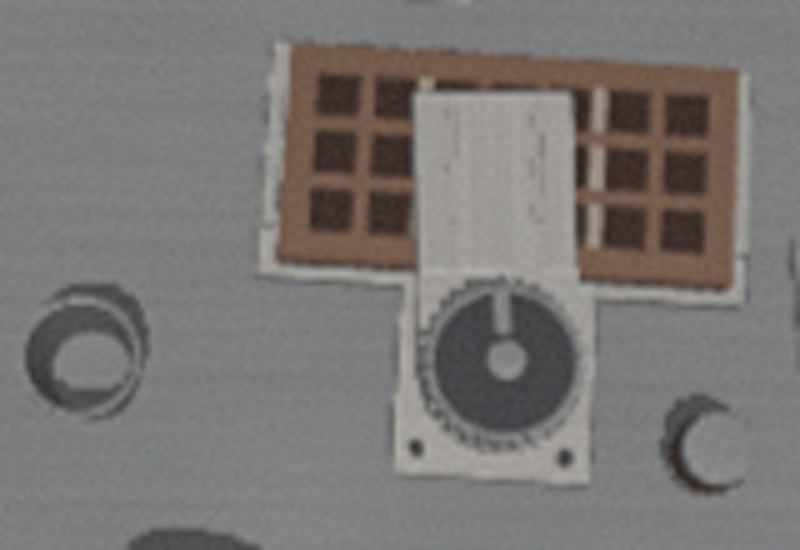

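View pics/scenec.png

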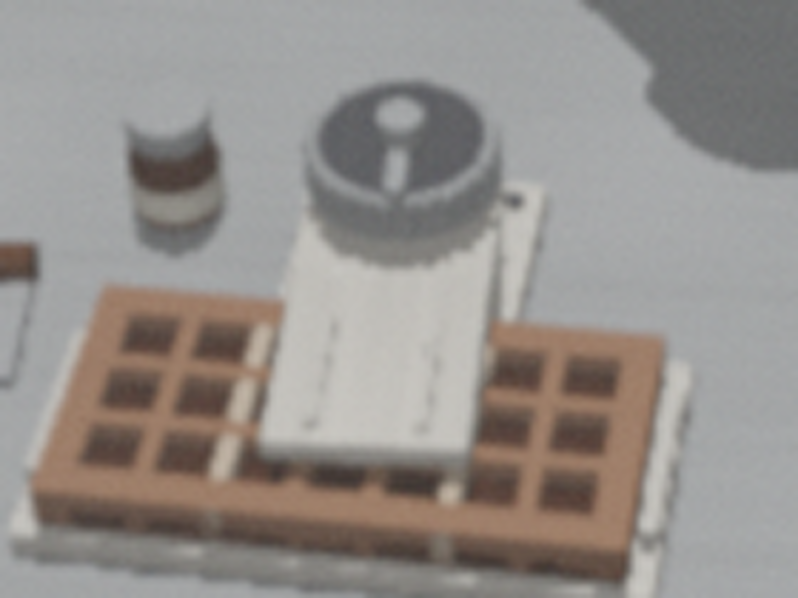

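```bash
python3 - <<'E'
from h import *
im=cv2.imread("pics/top0.png")
g=cv2.cvtColor(im,cv2.COLOR_BGR2GRAY)
def disc(n,f,box,thr):
    g=cv2.cvtColor(cv2.imread(f),cv2.COLOR_BGR2GRAY);x,y,w,h=box
    m=(g[y:y+h,x:x+w]<thr).astype(np.uint8)
    m=cv2.morphologyEx(m,cv2.MORPH_OPEN,np.ones((2,2)))
    c=max(cv2.findContours(m,cv2.RETR_EXTERNAL,cv2.CHAIN_APPROX_NONE)[0],key=cv2.contourArea)
    e=cv2.fitEllipse(cv2.convexHull(c));u=np.array(e[0])+[x,y];print(n,u,e[1]);return u
for thr in(95,105):
  u=disc("top","pics/top0.png",(310,215,42,42),thr);print(ray("top",u,.094))
  u=disc("scene","pics/scene0.png",(225,170,42,35),thr);print(ray("scene",u,.094))
def P(n,c,z):
    o,s=((230,165),5) if n=="top" else ((175,160),5.7)
    return ray(n,(np.array(c)+.5)/s+o-.5,z)
print("stud",P("top",(507,360),.11),P("scene",(400,115),.11))
print("rib", P("top",(502,310),.1),P("scene",(396,170),.1))
print("foot",[P("top",c,.015) for c in((395,472),(588,484),(260,275),(742,305))])
print("bolts",[P("top",c,.015) for c in((416,447),(565,458))])
print("plate",[P("top",c,.060) for c in((414,93),(572,93),(418,270),(580,270))])
print("plateS",[P("scene",c,.060) for c in((260,443),(470,455),(305,230),(495,240))])
print("jar",P("top",(712,450),.065),P("scene",(168,120),.065),"cup",P("top",(95,360),.08))
print("mould",[P("top",c,.039) for c in((292,44),(742,70),(278,262),(732,288))])
E
```

```text
top [331.4224 238.0375] (27.394662857055664, 27.916475296020508)
[0.5256 0.0302 0.094 ]Traceback (most recent call last):
  File "<stdin>", line 12, in <module>
  File "<stdin>", line 8, in disc
ValueError: max() iterable argument is empty
```

```bash
python3 - <<'E'
from h import *
def disc(n,f,box,thr):
    g=cv2.cvtColor(cv2.imread(f),cv2.COLOR_BGR2GRAY);x,y,w,h=box
    m=(g[y:y+h,x:x+w]<thr).astype(np.uint8)
    c=max(cv2.findContours(m,cv2.RETR_EXTERNAL,cv2.CHAIN_APPROX_NONE)[0],key=cv2.contourArea)
    e=cv2.fitEllipse(cv2.convexHull(c));u=np.array(e[0])+[x,y];print(n,u,e[1]);return u
u=disc("top","pics/top0.png",(310,215,42,42),95);print(ray("top",u,.094))
for t in(115,125):
  u=disc("scene","pics/scene0.png",(228,172,36,24),t);print(ray("scene",u,.094))
def P(n,c,z):
    o,s=((230,165),5) if n=="top" else ((175,160),5.7)
    return ray(n,(np.array(c)+.5)/s+o-.5,z)
print("stud",P("top",(507,360),.11),P("scene",(400,115),.11))
print("rib", P("top",(502,310),.1),P("scene",(396,170),.1))
print("foot",[P("top",c,.015) for c in((395,472),(588,484),(260,275),(742,305))])
print("bolts",[P("top",c,.015) for c in((416,447),(565,458))])
print("plate",[P("top",c,.060) for c in((414,93),(572,93),(418,270),(580,270))])
print("plateS",[P("scene",c,.060) for c in((260,443),(470,455),(305,230),(495,240))])
print("jar",P("top",(712,450),.065),P("scene",(168,120),.065),"cup",P("top",(95,360),.08))
print("mould",[P("top",c,.039) for c in((292,44),(742,70),(278,262),(732,288))])
E
```

```text
top [330.4224 237.0375] (27.394662857055664, 27.916475296020508)
[0.5284 0.033  0.094 ]
scene [244.8586 184.2684] (19.41843032836914, 27.8326473236084)
[0.5318 0.0344 0.094 ]
scene [245.006  184.2048] (20.768966674804688, 28.212139129638672)
[0.5315 0.0348 0.094 ]
stud [0.5276 0.0326 0.11  ] [0.5312 0.035  0.11  ]
rib [0.5578 0.0346 0.1   ] [0.5591 0.0364 0.1   ]
foot [array([0.4711, 0.0927, 0.015 ]), array([ 0.4656, -0.0235,  0.015 ]), array([0.5908, 0.1765, 0.015 ]), array([ 0.576 , -0.1183,  0.015 ])]
bolts [array([0.4864, 0.0801, 0.015 ]), array([ 0.4811, -0.0098,  0.015 ])]
plate [array([0.6956, 0.0842, 0.06  ]), array([ 0.6967, -0.0108,  0.06  ]), array([0.5874, 0.0813, 0.06  ]), array([ 0.5886, -0.0147,  0.06  ])]
plateS [array([ 0.7015, -0.008 ,  0.06  ]), array([0.7012, 0.0874, 0.06  ]), array([ 0.562, -0.01 ,  0.06 ]), array([0.5617, 0.0824, 0.06  ])]
jar [ 0.4825 -0.0898  0.065 ] [ 0.4937 -0.0899  0.065 ] cup [0.5282 0.2698 0.08  ]
mould [array([0.7312, 0.1586, 0.039 ]), array([ 0.7177, -0.117 ,  0.039 ]), array([0.5948, 0.165 , 0.039 ]), array([ 0.5825, -0.1081,  0.039 ])]
```

```bash
cat >> h.py <<'E'
from scipy.spatial.transform import Rotation as Ro
C=np.array([.530,.0338])
def pose(x,y,z,yaw):
    a=np.radians(yaw);return np.array([x,y,z]),np.array([[np.cos(a),np.sin(a),0],[np.sin(a),-np.cos(a),0],[0,0,-1]])
def delta(p,R):
    s=ctrl.read_state();R0=np.array(s["tcp_rot"]);p0=np.array(s["eef_pos"])
    print("t",s["time_s"],"off",R0.T@(p-p0)*1000,"rot",Ro.from_matrix(R0.T@R).as_rotvec(),"q",np.array(s["joint_pos"]).round(1),"F",np.array(s["ft_force"]))
def orb(r,th,z): # -x face inward
    a=np.radians(th);return pose(C[0]+r*np.cos(a),C[1]+r*np.sin(a),z,th)
def where():
    s=ctrl.read_state();p=np.array(s["eef_pos"]);d=p[:2]-C;R=np.array(s["tcp_rot"])
    print("t",s["time_s"],"r",np.hypot(*d)*1000,"th",np.degrees(np.arctan2(d[1],d[0])),"yaw",np.degrees(np.arctan2(R[1,0],R[0,0])),"p",p,"q",np.array(s["joint_pos"]).round(1),"F",np.array(s["ft_force"]))
E
python3 - <<'E'
from h import *
delta(*orb(.08,-20,.2))
delta(*orb(.08,90,.2))
E
```

```text
t 0.1 off [-578.5571 -472.0187   26.5748] rot [-0.     -0.0026 -3.0793] q [-58.5  28.7 -24.5  88.9  12.7  65.2 -12. ] F [ 0.2973 -0.8076 -0.1131]
t 0.1 off [-476.0872 -390.3011   26.4385] rot [-0.0015  0.0011  1.2841] q [-58.5  28.7 -24.5  88.9  12.7  65.2 -12. ] F [ 0.2973 -0.8076 -0.1131]
```

Request:
carry_out(offset=[[-290,-236,14],[-290,-236,14],[-290,-236,14],[-290,-236,14],[-290,-236,14],[-290,-236,14],[-290,-236,14],[-290,-236,14]], rot=[[0,0,0.95],[0,0,0.95],[0,0,0.95],[0,0,0.95],[0,0,0.95],[0,0,0.95],[0,0,0.95],[0,0,0.95]], grip=0, squeeze=20)

```text
time_s: 0.77
eef_pos: [0.3728, 0.3467, 0.2141]
tcp_rot: [[-0.322, 0.947, -0.0], [0.947, 0.322, -0.0], [-0.0, -0.0, -1.0]]
ft_force: [1.3, 0.5, -0.4]
width: 0.0431
```

```bash
python3 - <<'E'
from h import *
where();delta(*orb(.08,-20,.2))
E
```

```text
t 0.7667 r 350.15726964167123 th 116.68091921547392 yaw 108.77746381683593 p [0.3728 0.3467 0.2141] q [-37.9  13.6  -9.2 110.1   2.6  56.5 -29.6] F [ 1.2536  0.5079 -0.3876]
t 0.7667 off [-396.9341  110.5174   14.0721] rot [-0.      0.0002  2.2476] q [-37.9  13.6  -9.2 110.1   2.6  56.5 -29.6] F [ 1.2536  0.5079 -0.3876]
```

Request:
carry_out(offset=[[-280,78,14],[-280,78,14],[-280,78,14],[-280,78,14],[-280,78,14],[-280,78,14],[-280,78,14],[-280,78,14]], rot=[[0,0,0.95],[0,0,0.95],[0,0,0.95],[0,0,0.95],[0,0,0.95],[0,0,0.95],[0,0,0.95],[0,0,0.95]])

```text
time_s: 1.43
eef_pos: [0.5417, 0.0997, 0.2]
tcp_rot: [[0.592, 0.806, 0.003], [0.806, -0.592, -0.005], [-0.003, 0.005, -1.0]]
ft_force: [0.7, -1.7, 0.8]
width: 0.0007
```

```bash
python3 - <<'E'
from h import *
where();delta(*orb(.08,-20,.2))
E
```

```text
t 1.4333 r 66.90801088910746 th 79.89058520722928 yaw 53.681158542265 p [0.5417 0.0997 0.2   ] q [-20.9  18.4   9.1 105.9  -3.1  55.9 -46.9] F [ 0.6656 -1.6754  0.8258]
t 1.4333 off [-37.5502 106.3253   0.633 ] rot [ 0.006  -0.0011  1.286 ] q [-20.9  18.4   9.1 105.9  -3.1  55.9 -46.9] F [ 0.6656 -1.6754  0.8258]
```

Request:
carry_out(offset=[[-15,75,0],[-15,75,0],[-15,75,0],[-15,75,0],[-15,75,0],[-38,106,40],[-38,106,40],[-38,106,40]], rot=[[0.006,0,0.95],[0.006,0,0.95],[0.006,0,0.95],[0.006,0,0.95],[0.006,0,0.95],[0.006,0,0.95],[0.006,0,0.95],[0.006,0,0.95]])

```text
time_s: 2.1
eef_pos: [0.6002, 0.0135, 0.1569]
tcp_rot: [[1.0, -0.006, -0.008], [-0.006, -1.0, 0.002], [-0.008, -0.002, -1.0]]
ft_force: [-1.1, -0.2, -0.8]
width: 0.0005
```

```bash
python3 - <<'E'
from h import *
where();delta(*orb(.08,-20,.078))
E
```

```text
t 2.1 r 73.12521313836136 th -16.144887610793184 yaw -0.32512124360100364 p [0.6002 0.0135 0.1569] q [-19.7  27.4  20.9 100.7 -11.8  54.5 -84.3] F [-1.0543 -0.1833 -0.8091]
t 2.1 off [ 5.6006  7.1626 78.8795] rot [-0.0007  0.0082  0.3434] q [-19.7  27.4  20.9 100.7 -11.8  54.5 -84.3] F [-1.0543 -0.1833 -0.8091]
```

Request:
carry_out(offset=[[6,7,20],[6,7,40],[6,7,60],[6,7,79],[6,7,79],[6,7,79]], rot=[[0,0.008,0.34],[0,0.008,0.34],[0,0.008,0.34],[0,0.008,0.34],[0,0.008,0.34],[0,0.008,0.34]])

```text
time_s: 2.6
eef_pos: [0.6067, 0.011, 0.08]
tcp_rot: [[0.945, -0.328, 0.002], [-0.328, -0.945, 0.003], [0.001, -0.004, -1.0]]
ft_force: [-0.3, -0.4, 0.4]
width: 0.0002
```

```bash
python3 - <<'E'
from h import *
where();delta(*orb(.08,-20,.078))
im=ctrl.get_image("scene");crop(im,"pics/s1.png",150,80,180,135,4.4)
im=ctrl.get_image("top");crop(im,"pics/t1.png",230,165,160,110,5)
E
```

```text
t 2.6 r 80.05493405341481 th -16.537503297084342 yaw -19.160387288277196 p [0.6067 0.011  0.08  ] q [-20.7  34.1  23.  102.9 -17.8  46.4 -98. ] F [-0.3353 -0.3941  0.3651]
t 2.6 off [0.0191 4.8433 1.9733] rot [-0.0038 -0.0006  0.0147] q [-20.7  34.1  23.  102.9 -17.8  46.4 -98. ] F [-0.3353 -0.3941  0.3651]
```

View pics/s1.png

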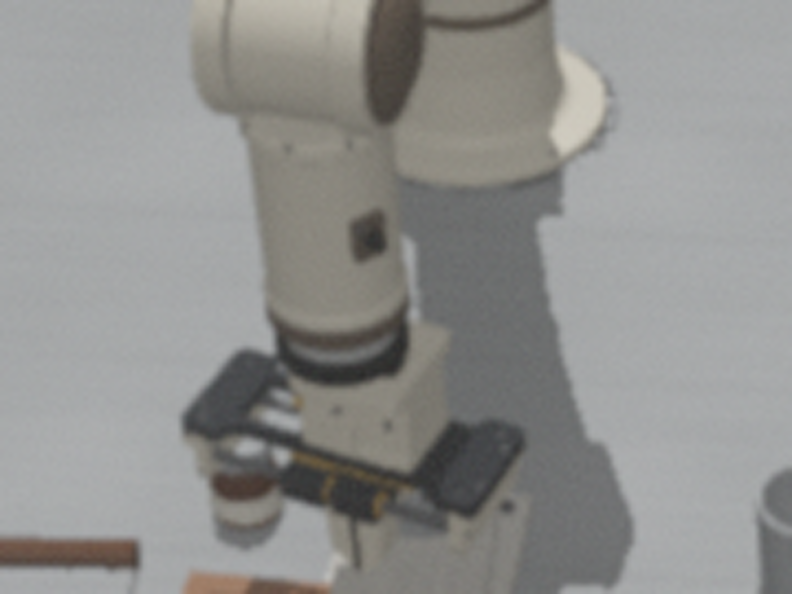

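View pics/t1.png

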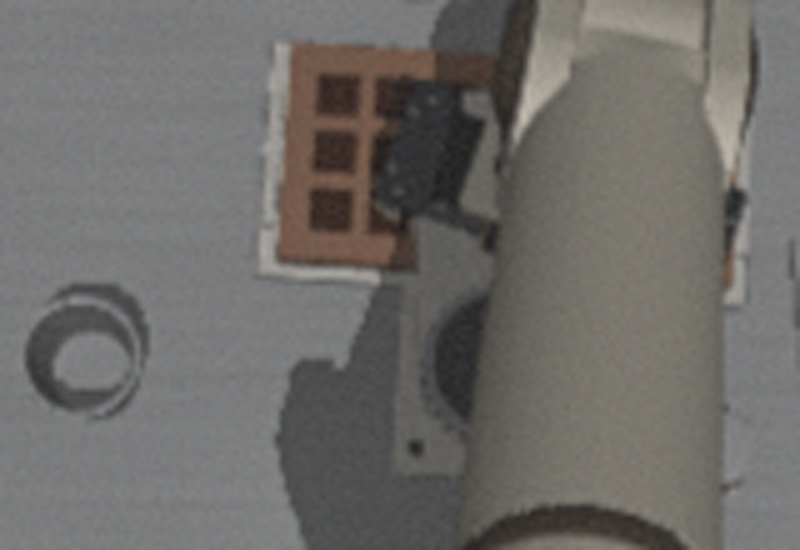

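Request:
carry_out(offset=[[0,5,6],[-10,5,6],[-16,5,6],[-18,5,6],[-19.5,5,6],[-21,5,6],[-21,5,6]], rot=[[-0.004,0,0.015],[-0.004,0,0.015],[-0.004,0,0.015],[-0.004,0,0.015],[-0.004,0,0.015],[-0.004,0,0.015],[-0.004,0,0.015]])

```text
time_s: 3.28
eef_pos: [0.5866, 0.0135, 0.0754]
tcp_rot: [[0.939, -0.343, 0.004], [-0.343, -0.939, 0.0], [0.004, -0.002, -1.0]]
ft_force: [0.3, 0.1, -0.0]
width: 0.0004
```

```bash
python3 - <<'E'
from h import *
where()
E
```

```text
t 3.2833 r 60.09470905309976 th -19.76938239319276 yaw -20.041232047365707 p [0.5866 0.0135 0.0754] q [-21.8  32.8  23.3 106.1 -17.8  44.4 -99. ] F [ 0.316   0.1075 -0.0203]
```

Creep in until contact.

Request:
carry_out(offset=[[-1,0,1],[-2,0,1],[-3,0,1],[-3,0,1]], rot=[[0,0,0],[0,0,0],[0,0,0],[0,0,0]])

```text
time_s: 3.62
eef_pos: [0.5842, 0.014, 0.0741]
tcp_rot: [[0.939, -0.343, 0.005], [-0.343, -0.939, -0.0], [0.005, -0.001, -1.0]]
ft_force: [0.6, 0.2, -1.1]
width: 0.0005
```

Request:
carry_out(offset=[[-1,0,0],[-2,0,0],[-3,0,0],[-3,0,0]], rot=[[0,0,0],[0,0,0],[0,0,0],[0,0,0]])

```text
time_s: 3.95
eef_pos: [0.5835, 0.0143, 0.0746]
tcp_rot: [[0.939, -0.344, 0.009], [-0.344, -0.939, -0.001], [0.009, -0.002, -1.0]]
ft_force: [7.5, -1.7, -4.4]
width: 0.0005
```

Request:
carry_out(offset=[[-0.3,-5.7,0],[-1.2,-11.3,0],[-2.7,-16.8,0],[-4.7,-22.2,0],[-7.3,-27.2,0],[-10.4,-32.0,0],[-14.0,-36.5,0],[-18.0,-40.5,0]], rot=[[0,0,-0.105],[0,0,-0.209],[0,0,-0.314],[0,0,-0.419],[0,0,-0.524],[0,0,-0.628],[0,0,-0.733],[0,0,-0.838]])

```text
time_s: 4.62
eef_pos: [0.5806, 0.0605, 0.0748]
tcp_rot: [[0.881, 0.473, 0.009], [0.474, -0.881, 0.001], [0.008, 0.003, -1.0]]
ft_force: [7.0, 1.9, -2.3]
width: 0.0007
```

```bash
python3 - <<'E'
from h import *
where();im=ctrl.get_image("scene");crop(im,"pics/s2.png",150,80,180,135,4.4)
E
```

```text
t 4.6167 r 57.21212390495787 th 27.857820892465078 yaw 28.262925250051808 p [0.5806 0.0605 0.0748] q [-17.2  31.   11.1 106.5  -8.4  42.8 -63.3] F [ 6.9572  1.8539 -2.2601]
```

View pics/s2.png

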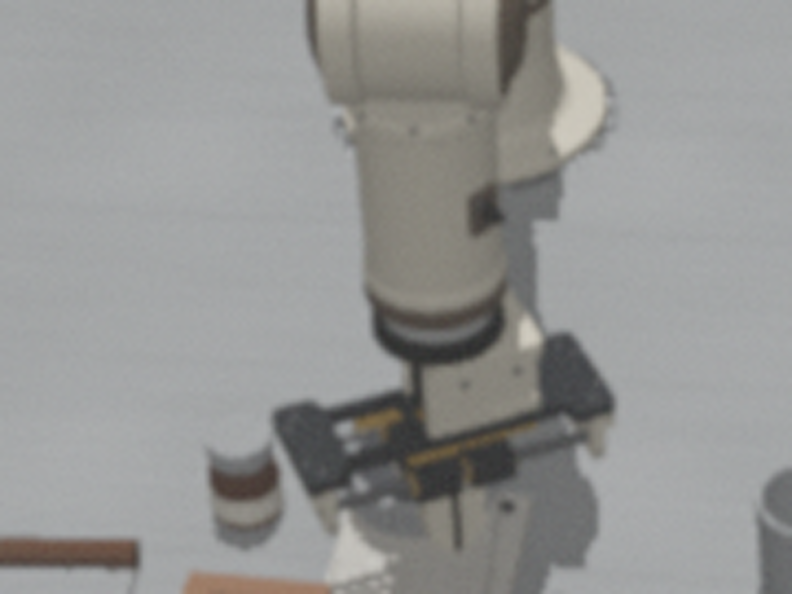

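Request:
carry_out(offset=[[-0.3,-5.7,0],[-1.2,-11.3,0],[-2.7,-16.8,0],[-4.7,-22.2,0],[-7.3,-27.2,0],[-10.4,-32.0,0],[-14.0,-36.5,0],[-18.0,-40.5,0]], rot=[[0,0,-0.105],[0,0,-0.209],[0,0,-0.314],[0,0,-0.419],[0,0,-0.524],[0,0,-0.628],[0,0,-0.733],[0,0,-0.838]])

```text
time_s: 5.33
eef_pos: [0.5445, 0.0899, 0.0749]
tcp_rot: [[0.236, 0.972, 0.008], [0.972, -0.236, 0.003], [0.005, 0.007, -1.0]]
ft_force: [2.9, 5.7, 0.2]
width: 0.0003
```

```bash
python3 - <<'E'
from h import *
where()
for n in("top","scene"): crop(ctrl.get_image(n),f"pics/{n}3.png",*((230,165,160,110,5) if n=="top" else (175,120,160,120,5)))
E
```

```text
t 5.3333 r 57.959352744450136 th 75.46702981134993 yaw 76.36830958292045 p [0.5445 0.0899 0.0749] q [-11.3  28.1  -1.1 110.6   0.6  40.8 -26.3] F [2.9198 5.7345 0.2206]
```

View pics/top3.png

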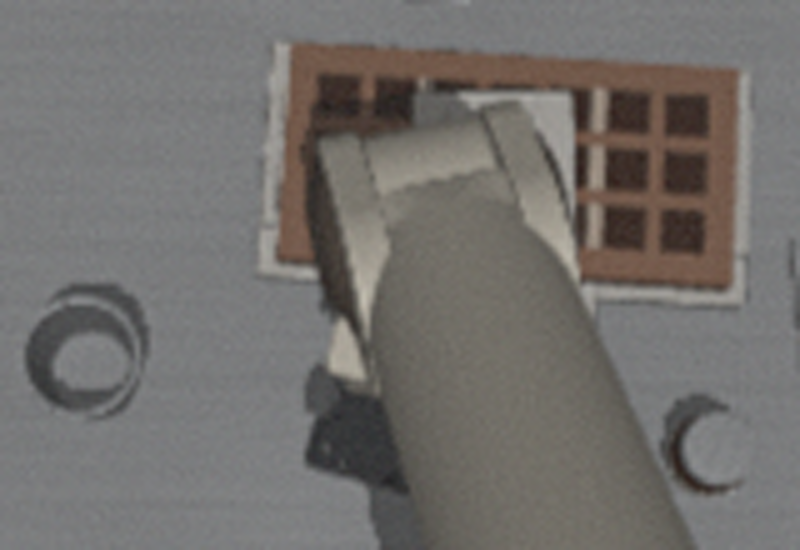

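View pics/scene3.png

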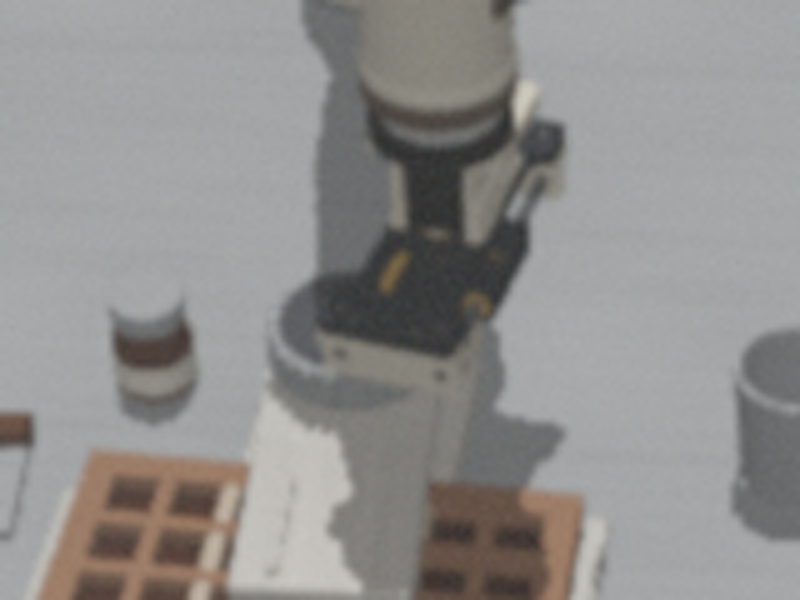

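Request:
carry_out(offset=[[-0.3,-5.7,0],[-1.2,-11.3,0],[-2.7,-16.8,0],[-4.7,-22.2,0],[-7.3,-27.2,0],[-10.4,-32.0,0],[-14.0,-36.5,0],[-18.0,-40.5,0]], rot=[[0,0,-0.105],[0,0,-0.209],[0,0,-0.314],[0,0,-0.419],[0,0,-0.524],[0,0,-0.628],[0,0,-0.733],[0,0,-0.838]])

```text
time_s: 6.1
eef_pos: [0.4984, 0.0834, 0.0746]
tcp_rot: [[-0.566, 0.824, 0.003], [0.824, 0.566, 0.004], [0.001, 0.005, -1.0]]
ft_force: [-3.4, 8.1, 4.8]
width: 0.0004
```

```bash
python3 - <<'E'
from h import *
where()
for n in("scene",): crop(ctrl.get_image(n),f"pics/{n}4.png",*((230,165,160,110,5) if n=="top" else (175,120,160,120,5)))
E
```

```text
t 6.1 r 58.75648180806293 th 122.47790169230298 yaw 124.48015719675739 p [0.4984 0.0834 0.0746] q [ -1.6  25.1 -13.  116.6   8.5  38.9  14.5] F [-3.4189  8.0571  4.7901]
```

View pics/scene4.png

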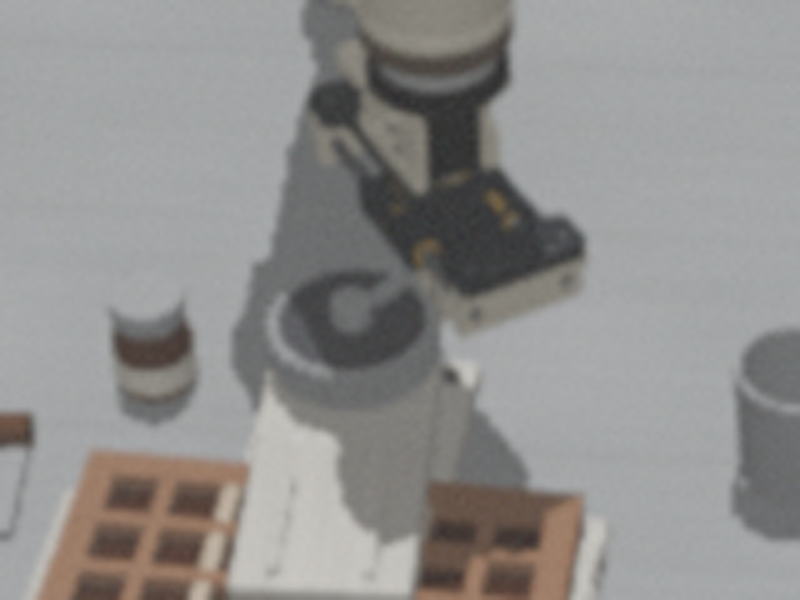

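```bash
python3 - <<'E'
from h import *
def P(c,z): return ray("scene",(np.array(c)+.5)/5+(175,120)-.5,z)
a=P((392,290),.101);b=P((352,303),.111);print(a,b,np.degrees(np.arctan2(*(a-b)[[1,0]])))
C2=np.array([.5312,.035]);print(np.degrees(np.arctan2(*(a[:2]-C2)[[1,0]])))
for th in(120,130,140,147,150):
  t=np.radians(th);print(th,(proj("scene",[.5312+.03*np.cos(t),.035+.03*np.sin(t),.101])-[175,120])*5)
E
```

```text
[0.5104 0.0546 0.101 ] [0.534  0.0362 0.111 ] 142.09337447398795
136.77496516308878
120 [400.2345 295.5576]
130 [395.8023 290.1456]
140 [390.002  285.3886]
147 [385.2221 282.5224]
150 [383.0124 281.423 ]
```

Request:
carry_out(offset=[[-0.3,-5.7,0],[-1.2,-11.3,0],[-2.7,-16.8,0],[-4.7,-22.2,0],[-7.3,-27.2,0],[-10.4,-32.0,0],[-14.0,-36.5,0],[-18.0,-40.5,0]], rot=[[0,0,-0.105],[0,0,-0.209],[0,0,-0.314],[0,0,-0.419],[0,0,-0.524],[0,0,-0.628],[0,0,-0.733],[0,0,-0.838]])

```text
time_s: 6.82
eef_pos: [0.4719, 0.0419, 0.0731]
tcp_rot: [[-0.991, 0.133, -0.003], [0.133, 0.991, -0.001], [0.003, -0.001, -1.0]]
ft_force: [-6.7, 1.0, 5.6]
width: 0.0005
```

```bash
python3 - <<'E'
from h import *
where()
E
```

```text
t 6.8167 r 58.63690169509727 th 172.05325539661305 yaw 172.35314691390903 p [0.4719 0.0419 0.0731] q [ 12.1  24.3 -24.1 120.2  15.6  38.6  59.9] F [-6.711  1.002  5.575]
```

Request:
carry_out(offset=[[-0.3,-5.7,0],[-1.2,-11.3,0],[-2.7,-16.8,0],[-4.7,-22.2,0],[-7.3,-27.2,0],[-10.4,-32.0,0],[-14.0,-36.5,0],[-18.0,-40.5,0]], rot=[[0,0,-0.105],[0,0,-0.209],[0,0,-0.314],[0,0,-0.419],[0,0,-0.524],[0,0,-0.628],[0,0,-0.733],[0,0,-0.838]])

```text
time_s: 7.48
eef_pos: [0.4846, -0.0032, 0.073]
tcp_rot: [[-0.763, -0.646, -0.003], [-0.646, 0.763, -0.003], [0.004, -0.001, -1.0]]
ft_force: [-5.5, -2.6, 4.3]
width: 0.0005
```

```bash
python3 - <<'E'
from h import *
where()
for n in("scene",): crop(ctrl.get_image(n),f"pics/{n}5.png",*((230,165,160,110,5) if n=="top" else (175,120,160,120,5)))
E
```

```text
t 7.4833 r 58.513677625632475 th -140.83330573360698 yaw -139.7611220902289 p [ 0.4846 -0.0032  0.073 ] q [ 25.9  27.4 -34.6 118.5  23.7  41.1 106.3] F [-5.4888 -2.56    4.2549]
```

View pics/scene5.png

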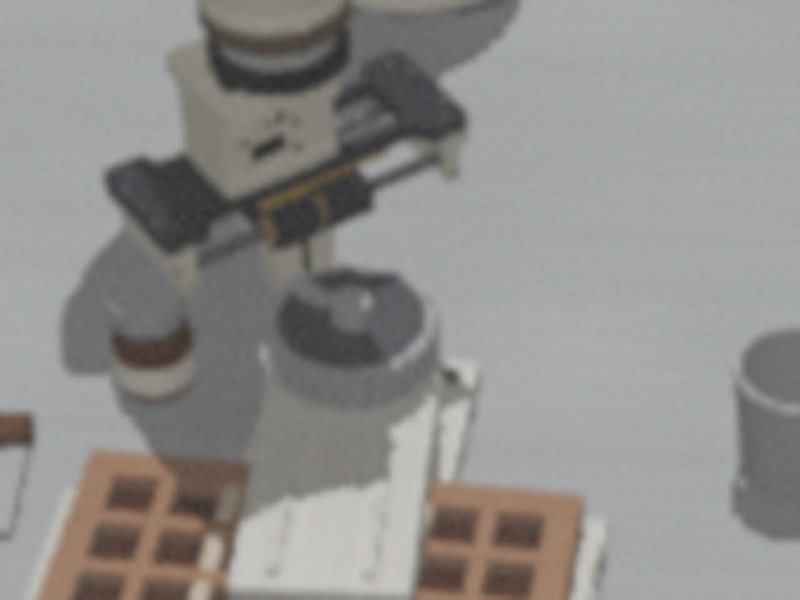

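```bash
cat >> h.py <<'E'
C2=np.array([.5308,.0345])
def rib(c,o=(175,120),s=5,n="scene",z=.103):
    a=ray(n,(np.array(c)+.5)/s+o-.5,z);d=a[:2]-C2
    print("rib",np.degrees(np.arctan2(d[1],d[0])),"r",np.hypot(*d)*1000)
E
python3 - <<'E'
from h import *
rib((313,291));delta(*orb(.095,-150,.14));rib((392,290))
E
```

```text
rib -121.26525032975216 r 26.763273526398102
t 7.5333 off [ 35.1729  17.366  -66.9098] rot [-0.0017 -0.0036  0.1843] q [ 26.   27.4 -34.7 118.4  23.8  41.1 106.7] F [-5.6075 -3.4476  3.046 ]
rib 131.59657086144568 r 27.340327804540486
```

Request:
carry_out(offset=[[20,0,-5],[20,0,-35],[20,0,-67],[20,0,-67],[20,0,-67],[20,0,-67],[20,0,-67],[20,0,-67]], rot=[[0,0,0],[0,0,0.12],[0,0,0.7],[0,0,0.7],[0,0,0.7],[0,0,0.7],[0,0,0.7],[0,0,0.7]])

```text
time_s: 8.2
eef_pos: [0.4719, -0.014, 0.1407]
tcp_rot: [[-1.0, 0.005, 0.003], [0.005, 1.0, -0.001], [-0.003, -0.001, -1.0]]
ft_force: [0.3, 0.7, 0.6]
width: 0.0007
```

```bash
python3 - <<'E'
from h import *
where();delta(*orb(.08,-50,.14))
E
```

```text
t 8.2 r 75.26040075694554 th -140.5265446897365 yaw 179.7376148427093 p [ 0.4719 -0.014   0.1407] q [ 24.8  17.9 -30.4 118.2  12.4  46.8  76.8] F [0.328  0.7139 0.6342]
t 8.2 off [-109.5757  -12.9367    1.0412] rot [-0.0037  0.0009 -2.2735] q [ 24.8  17.9 -30.4 118.2  12.4  46.8  76.8] F [0.328  0.7139 0.6342]
```

Request:
carry_out(offset=[[-36,-4,0],[-36,-4,0],[-36,-4,0],[-36,-4,0],[-36,-4,0],[-36,-4,0],[-36,-4,0],[-36,-4,0]], rot=[[0,0,0.98],[0,0,0.98],[0,0,0.98],[0,0,0.98],[0,0,0.98],[0,0,0.98],[0,0,0.98],[0,0,0.98]])

```text
time_s: 8.87
eef_pos: [0.5079, -0.018, 0.1405]
tcp_rot: [[-0.553, 0.833, 0.003], [0.833, 0.553, -0.0], [-0.001, 0.002, -1.0]]
ft_force: [-0.2, -0.4, -0.1]
width: 0.0006
```

Request:
carry_out(offset=[[0,0,0],[0,0,0],[0,0,0],[0,0,0],[0,0,0],[0,0,0],[0,0,0],[0,0,0]], rot=[[0,0,0.98],[0,0,0.98],[0,0,0.98],[0,0,0.98],[0,0,0.98],[0,0,0.98],[0,0,0.98],[0,0,0.98]])

```text
time_s: 9.53
eef_pos: [0.5079, -0.0179, 0.1405]
tcp_rot: [[0.384, 0.923, 0.003], [0.923, -0.384, 0.0], [0.001, 0.002, -1.0]]
ft_force: [0.3, -0.1, -0.3]
width: 0.0001
```

Request:
carry_out(offset=[[0,0,0],[0,0,0],[0,0,0],[0,0,0],[0,0,0],[0,0,0],[0,0,0],[0,0,0]], rot=[[0,0,0.98],[0,0,0.98],[0,0,0.98],[0,0,0.98],[0,0,0.98],[0,0,0.98],[0,0,0.98],[0,0,0.98]])

```text
time_s: 10.2
eef_pos: [0.5079, -0.0179, 0.1405]
tcp_rot: [[0.981, 0.196, 0.002], [0.196, -0.981, 0.0], [0.002, 0.0, -1.0]]
ft_force: [0.2, -0.2, -0.3]
width: 0.0006
```

```bash
python3 - <<'E'
from h import *
C[:]=C2
where();delta(*orb(.075,-48,.1))
E
```

```text
t 10.2 r 57.168330649552395 th -113.63833865715532 yaw 11.27617369087829 p [ 0.5079 -0.0179  0.1405] q [ -4.   18.7   3.6 114.4  -1.6  46.8 -78.3] F [ 0.2343 -0.1673 -0.3258]
t 10.2 off [70.9389 17.5774 40.6888] rot [-0.0009 -0.0024  1.0346] q [ -4.   18.7   3.6 114.4  -1.6  46.8 -78.3] F [ 0.2343 -0.1673 -0.3258]
```

Request:
carry_out(offset=[[30,12,0],[55,12,0],[80,12,0],[80,12,10],[80,12,40],[80,12,41],[80,12,41],[80,12,41]], rot=[[0,0,0.895],[0,0,0.895],[0,0,0.895],[0,0,0.895],[0,0,0.895],[0,0,0.895],[0,0,0.895],[0,0,0.895]])

```text
time_s: 10.87
eef_pos: [0.5883, -0.0137, 0.0988]
tcp_rot: [[0.767, -0.642, 0.001], [-0.642, -0.767, -0.0], [0.001, -0.0, -1.0]]
ft_force: [0.6, 0.6, 1.0]
width: 0.0005
```

```bash
python3 - <<'E'
from h import *
C[:]=C2
where();delta(*orb(.062,-40,.075))
crop(ctrl.get_image("top"),"pics/t6.png",270,195,120,80,6)
crop(ctrl.get_image("scene"),"pics/s6.png",175,120,160,120,5)
E
```

```text
t 10.8667 r 74.98188253757654 th -39.97454373728644 yaw -39.945758348393234 p [ 0.5883 -0.0137  0.0988] q [ -12.4   29.9   14.4  104.8   -9.8   46.5 -123. ] F [0.5956 0.5563 0.9547]
t 10.8667 off [-12.9992   0.0285  23.7909] rot [-0.0003 -0.0007  0.0009] q [ -12.4   29.9   14.4  104.8   -9.8   46.5 -123. ] F [0.5956 0.5563 0.9547]
```

View pics/t6.png

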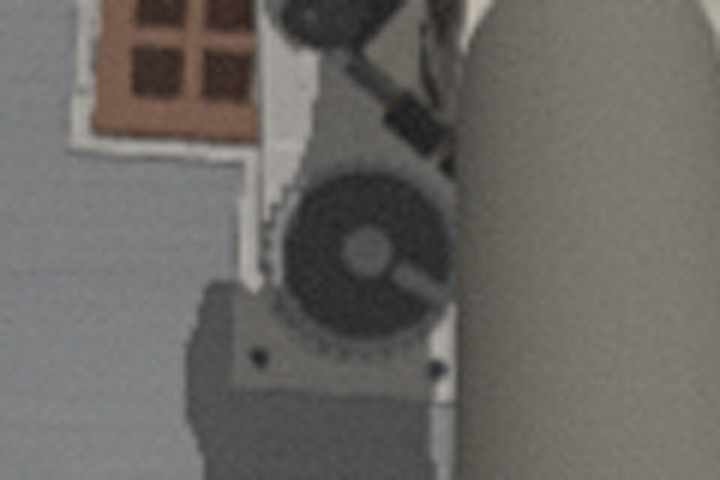

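Request:
carry_out(offset=[[0,0,24],[-10,0,25],[-15,0,25],[-17,0,25],[-18.5,0,25],[-20,0,25],[-20,0,25]], rot=[[0,0,0],[0,0,0],[0,0,0],[0,0,0],[0,0,0],[0,0,0],[0,0,0]])

```text
time_s: 11.55
eef_pos: [0.5754, -0.0014, 0.0761]
tcp_rot: [[0.768, -0.64, 0.007], [-0.64, -0.768, -0.0], [0.005, -0.004, -1.0]]
ft_force: [2.0, -0.9, -0.1]
width: 0.0003
```

```bash
python3 - <<'E'
from h import *
C[:]=C2
where()
E
```

```text
t 11.55 r 57.29443747371505 th -38.84467084312321 yaw -39.81151515366085 p [ 0.5754 -0.0014  0.0761] q [ -13.4   30.5   13.8  107.6  -10.2   42.7 -123.7] F [ 1.9901 -0.8619 -0.0545]
```

Request:
carry_out(offset=[[-1.8,-5.7,0],[-2.7,-11.3,0],[-4.2,-16.8,0],[-6.2,-22.1,0],[-8.8,-27.1,0],[-11.8,-31.8,0],[-15.3,-36.1,0],[-19.3,-40.0,0]], rot=[[0,0,-0.105],[0,0,-0.209],[0,0,-0.314],[0,0,-0.419],[0,0,-0.524],[0,0,-0.628],[0,0,-0.733],[0,0,-0.838]])

```text
time_s: 12.22
eef_pos: [0.5864, 0.0415, 0.076]
tcp_rot: [[0.989, 0.147, 0.006], [0.147, -0.989, -0.0], [0.006, 0.001, -1.0]]
ft_force: [1.4, -0.7, 0.5]
width: 0.0007
```

```bash
python3 - <<'E'
from h import *
C[:]=C2
where()
E
```

```text
t 12.2167 r 56.01199173069414 th 7.209047566158993 yaw 8.4459710871248 p [0.5864 0.0415 0.076 ] q [ -8.   30.9   1.7 105.5  -1.2  43.3 -87.3] F [ 1.3663 -0.7114  0.4896]
```

Request:
carry_out(offset=[[-2.0,-5.6,1],[-2.9,-11.1,1],[-4.3,-16.5,1],[-6.3,-21.7,1],[-8.8,-26.6,1],[-11.8,-31.2,1],[-15.2,-35.5,1],[-19.2,-39.3,1]], rot=[[0,0,-0.105],[0,0,-0.209],[0,0,-0.314],[0,0,-0.419],[0,0,-0.524],[0,0,-0.628],[0,0,-0.733],[0,0,-0.838]])

```text
time_s: 12.88
eef_pos: [0.5636, 0.0804, 0.076]
tcp_rot: [[0.551, 0.834, 0.011], [0.834, -0.551, 0.003], [0.008, 0.007, -1.0]]
ft_force: [4.2, 4.1, 3.2]
width: 0.0004
```

```bash
python3 - <<'E'
from h import *
C[:]=C2
where()
crop(ctrl.get_image("scene"),"pics/s7.png",175,120,160,120,5)
E
```

```text
t 12.8833 r 56.40093510591513 th 54.43240104167115 yaw 56.5417679981535 p [0.5636 0.0804 0.076 ] q [ -2.5  29.7 -10.5 108.    7.6  42.3 -50.7] F [4.1808 4.1436 3.2455]
```

View pics/s7.png

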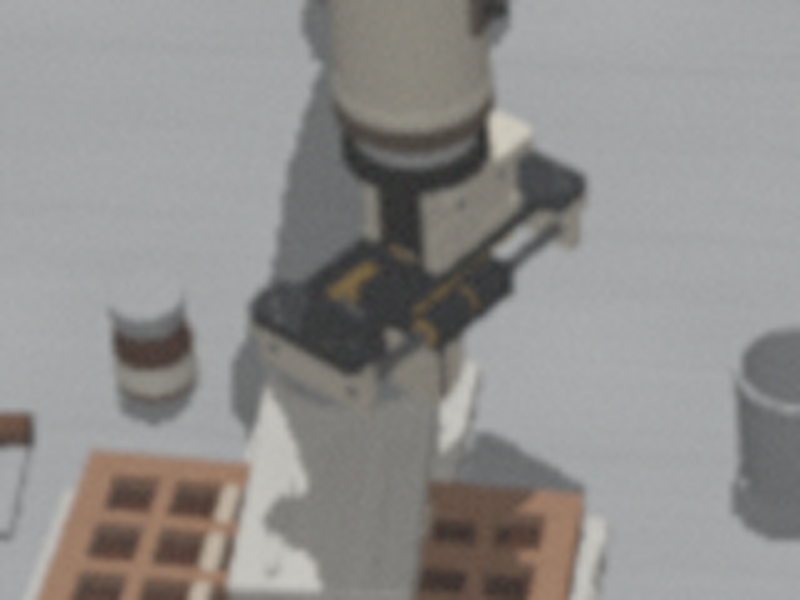

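Request:
carry_out(offset=[[-0.8,-5.6,0],[-1.7,-11.1,0],[-3.1,-16.5,0],[-5.1,-21.7,0],[-7.6,-26.7,0],[-10.6,-31.4,0],[-14.1,-35.7,0],[-18.0,-39.6,0]], rot=[[0,0,-0.105],[0,0,-0.209],[0,0,-0.314],[0,0,-0.419],[0,0,-0.524],[0,0,-0.628],[0,0,-0.733],[0,0,-0.838]])

```text
time_s: 13.6
eef_pos: [0.519, 0.0909, 0.076]
tcp_rot: [[-0.253, 0.967, 0.008], [0.967, 0.253, 0.006], [0.004, 0.01, -1.0]]
ft_force: [-2.5, 12.1, 10.1]
width: 0.0004
```

```bash
python3 - <<'E'
from h import *
C[:]=C2
where()
crop(ctrl.get_image("scene"),"pics/s8.png",175,120,160,120,5)
E
```

```text
t 13.6 r 57.629961558418834 th 101.85667530963191 yaw 104.6510471812035 p [0.519  0.0909 0.076 ] q [  5.8  27.8 -22.7 113.6  15.6  41.  -11.6] F [-2.468  12.0959 10.1266]
```

View pics/s8.png

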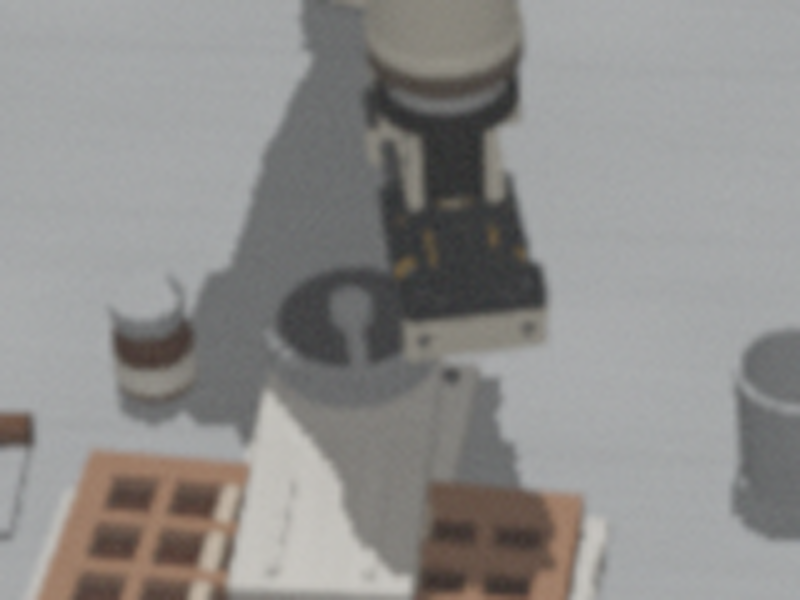

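```bash
python3 - <<'E'
from h import *
rib((361,343),z=.104)
E
```

```text
rib 19.137432995256884 r 28.842175839833317
```

Request:
carry_out(offset=[[0.2,-5.6,0],[-0.6,-11.1,0],[-2.1,-16.5,0],[-4.1,-21.8,0],[-6.6,-26.8,0],[-9.6,-31.5,0],[-13.1,-35.8,0],[-17.1,-39.8,0]], rot=[[0,0,-0.105],[0,0,-0.209],[0,0,-0.314],[0,0,-0.419],[0,0,-0.524],[0,0,-0.628],[0,0,-0.733],[0,0,-0.838]])

```text
time_s: 14.32
eef_pos: [0.4785, 0.0616, 0.0737]
tcp_rot: [[-0.888, 0.46, -0.003], [0.46, 0.888, 0.001], [0.003, -0.001, -1.0]]
ft_force: [-11.7, 5.3, 10.3]
width: 0.0007
```

```bash
python3 - <<'E'
from h import *
C[:]=C2
where()
E
```

```text
t 14.3167 r 58.867506270575234 th 152.61564389589373 yaw 152.63656614690865 p [0.4785 0.0616 0.0737] q [ 18.4  27.1 -34.5 118.8  23.   40.9  31.6] F [-11.684    5.3343  10.3255]
```

Request:
carry_out(offset=[[0.2,-5.6,0],[-0.6,-11.1,0],[-2.1,-16.5,0],[-4.1,-21.8,0],[-6.6,-26.8,0],[-9.6,-31.5,0],[-13.1,-35.8,0],[-17.1,-39.8,0]], rot=[[0,0,-0.105],[0,0,-0.209],[0,0,-0.314],[0,0,-0.419],[0,0,-0.524],[0,0,-0.628],[0,0,-0.733],[0,0,-0.838]])

```text
time_s: 14.98
eef_pos: [0.475, 0.0135, 0.0729]
tcp_rot: [[-0.937, -0.349, -0.005], [-0.349, 0.937, -0.004], [0.006, -0.002, -1.0]]
ft_force: [-9.1, -3.0, 6.9]
width: 0.0003
```

```bash
python3 - <<'E'
from h import *
C[:]=C2
where()
crop(ctrl.get_image("scene"),"pics/s9.png",175,120,160,120,5)
E
```

```text
t 14.9833 r 59.56616507041219 th -159.38425949861045 yaw -159.56013396803024 p [0.475  0.0135 0.0729] q [ 32.5  29.9 -45.4 119.4  31.5  43.4  77.5] F [-9.0612 -2.9558  6.9321]
```

View pics/s9.png

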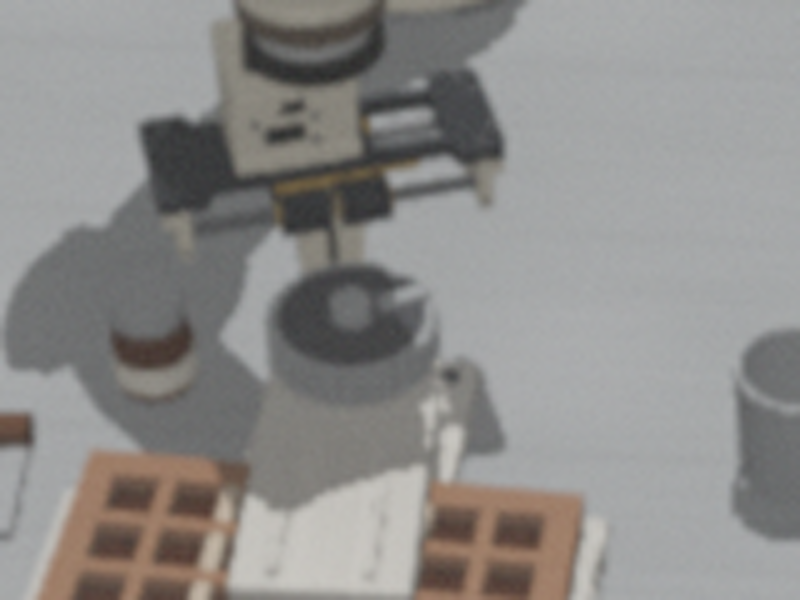

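Request:
carry_out(offset=[[-0.3,-5.7,0],[-1.2,-11.3,0],[-2.7,-16.8,0],[-4.7,-22.2,0],[-7.3,-27.2,0],[-10.4,-32.0,0],[-14.0,-36.5,0],[-18.0,-40.5,0]], rot=[[0,0,-0.105],[0,0,-0.209],[0,0,-0.314],[0,0,-0.419],[0,0,-0.524],[0,0,-0.628],[0,0,-0.733],[0,0,-0.838]])

```text
time_s: 15.7
eef_pos: [0.5083, -0.0201, 0.0732]
tcp_rot: [[-0.369, -0.929, -0.002], [-0.929, 0.369, -0.006], [0.006, -0.001, -1.0]]
ft_force: [-5.2, -5.1, 2.4]
width: 0.0003
```

```bash
python3 - <<'E'
from h import *
where()
crop(ctrl.get_image("scene"),"pics/s10.png",175,120,160,120,5)
rib((408,293),z=.105)
E
```

```text
t 15.7 r 58.070496363454076 th -111.9224245825866 yaw -111.64962568797438 p [ 0.5083 -0.0201  0.0732] q [ 42.2  37.3 -55.1 114.9  41.1  49.8 122.4] F [-5.2487 -5.1454  2.4082]
rib 115.24488939592351 r 33.07557438741548
```

View pics/s10.png

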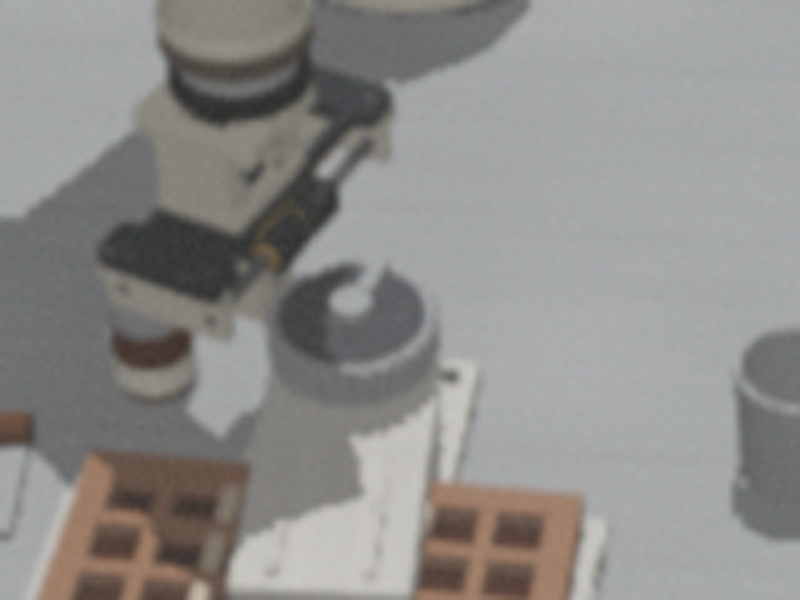

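Request:
carry_out(offset=[[20,0,-5],[20,0,-35],[20,0,-67],[20,0,-67],[20,0,-67],[20,0,-67],[20,0,-67],[20,0,-67]], rot=[[0,0,0],[0,0,0.12],[0,0,0.7],[0,0,0.7],[0,0,0.7],[0,0,0.7],[0,0,0.7],[0,0,0.7]])

```text
time_s: 16.42
eef_pos: [0.5029, -0.0353, 0.1412]
tcp_rot: [[-0.884, -0.468, 0.004], [-0.468, 0.884, -0.001], [-0.003, -0.003, -1.0]]
ft_force: [-0.1, 0.3, -0.6]
width: 0.0005
```

Request:
carry_out(offset=[[0,0,0],[0,0,0],[0,0,0],[0,0,0],[0,0,0],[0,0,0],[0,0,0],[0,0,0]], rot=[[0,0,0.98],[0,0,0.98],[0,0,0.98],[0,0,0.98],[0,0,0.98],[0,0,0.98],[0,0,0.98],[0,0,0.98]])

```text
time_s: 17.08
eef_pos: [0.5028, -0.0349, 0.1408]
tcp_rot: [[-0.881, 0.473, 0.003], [0.473, 0.881, -0.0], [-0.003, 0.001, -1.0]]
ft_force: [-0.8, 0.7, 0.2]
width: 0.0002
```

Request:
carry_out(offset=[[0,0,0],[0,0,0],[0,0,0],[0,0,0],[0,0,0],[0,0,0],[0,0,0],[0,0,0]], rot=[[0,0,0.98],[0,0,0.98],[0,0,0.98],[0,0,0.98],[0,0,0.98],[0,0,0.98],[0,0,0.98],[0,0,0.98]])

```text
time_s: 17.75
eef_pos: [0.5027, -0.0348, 0.1408]
tcp_rot: [[-0.098, 0.995, 0.003], [0.995, 0.098, -0.0], [-0.001, 0.003, -1.0]]
ft_force: [0.5, -0.4, -0.2]
width: 0.0006
```

Request:
carry_out(offset=[[0,0,0],[0,0,0],[0,0,0],[0,0,0],[0,0,0],[0,0,0],[0,0,0],[0,0,0]], rot=[[0,0,0.98],[0,0,0.98],[0,0,0.98],[0,0,0.98],[0,0,0.98],[0,0,0.98],[0,0,0.98],[0,0,0.98]])

```text
time_s: 18.42
eef_pos: [0.5027, -0.0347, 0.1408]
tcp_rot: [[0.772, 0.636, 0.003], [0.636, -0.772, -0.0], [0.002, 0.002, -1.0]]
ft_force: [0.2, 0.8, -0.0]
width: 0.0006
```

```bash
python3 - <<'E'
from h import *
rib((375,278),z=.105)
where();delta(*orb(.075,-30,.1))
E
```

```text
rib 157.92883019006263 r 27.105859523031366
t 18.4167 r 73.75797578022467 th -111.7131996305062 yaw 39.48594644702862 p [ 0.5027 -0.0347  0.1408] q [ 14.6  19.1 -16.2 114.4   7.2  47.2 -56.1] F [ 0.2069  0.8001 -0.04  ]
t 18.4167 off [90.8201 34.6219 41.0533] rot [ 0.0004 -0.0034  1.2128] q [ 14.6  19.1 -16.2 114.4   7.2  47.2 -56.1] F [ 0.2069  0.8001 -0.04  ]
```

Request:
carry_out(offset=[[25,15,0],[50,30,0],[75,35,0],[91,35,0],[91,35,0],[91,35,0],[91,35,20],[91,35,41]], rot=[[0,0,0.98],[0,0,0.98],[0,0,0.98],[0,0,0.98],[0,0,0.98],[0,0,0.98],[0,0,0.98],[0,0,0.98]])

```text
time_s: 19.08
eef_pos: [0.5969, -0.0033, 0.101]
tcp_rot: [[0.958, -0.287, 0.007], [-0.287, -0.958, -0.0], [0.007, -0.002, -1.0]]
ft_force: [-0.1, -0.3, -0.7]
width: -0.0001
```

```bash
python3 - <<'E'
from h import *
where();delta(*orb(.062,-30,.075))
crop(ctrl.get_image("top"),"pics/t11.png",270,195,120,80,6)
E
```

```text
t 19.0833 r 76.53596652390705 th -29.02133629210653 yaw -16.65390246959882 p [ 0.5969 -0.0033  0.101 ] q [   0.5   29.7   -3.5  103.3    2.4   46.6 -110.9] F [-0.0624 -0.3164 -0.6997]
t 19.0833 off [-14.607   -2.0316  25.9049] rot [-0.0027 -0.0064  0.2329] q [   0.5   29.7   -3.5  103.3    2.4   46.6 -110.9] F [-0.0624 -0.3164 -0.6997]
```

View pics/t11.png

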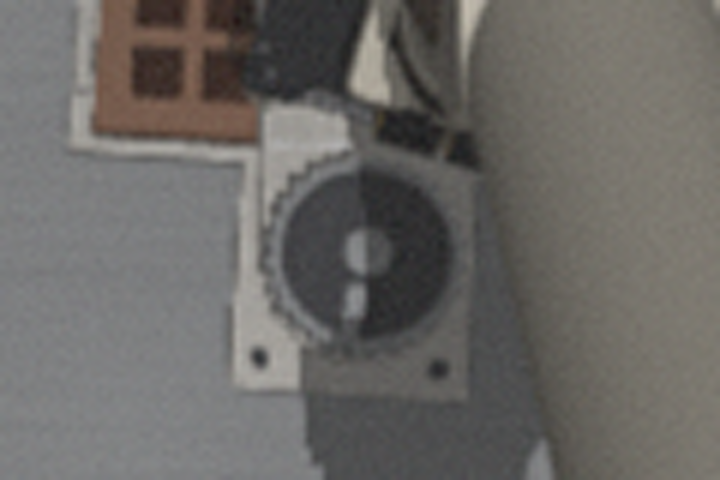

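Request:
carry_out(offset=[[0,-10.6,15],[-6,-10.6,26],[-13,-10.6,27],[-16,-10.9,27],[-18,-11.1,27],[-20,-11.3,27],[-21.5,-11.5,27],[-21.5,-11.5,27]], rot=[[0,-0.006,0.1],[0,-0.006,0.1],[0,-0.006,0.1],[0,-0.006,0.1],[0,-0.006,0.1],[0,-0.006,0.1],[0,-0.006,0.1],[0,-0.006,0.1]])

```text
time_s: 19.8
eef_pos: [0.5821, 0.0122, 0.0751]
tcp_rot: [[0.926, -0.377, 0.006], [-0.377, -0.926, 0.001], [0.006, -0.003, -1.0]]
ft_force: [7.4, -2.0, -5.8]
width: 0.0005
```

```bash
python3 - <<'E'
from h import *
where()
E
```

```text
t 19.8 r 56.408775962228226 th -22.549528873529212 yaw -22.17499573684459 p [0.5821 0.0122 0.0751] q [  -2.    30.6   -2.4  106.2    1.7   42.9 -117.4] F [ 7.3529 -2.0487 -5.7556]
```

Good press (7.6 N). Stroke 3.

Request:
carry_out(offset=[[-0.3,-5.7,0],[-1.2,-11.3,0],[-2.7,-16.8,0],[-4.7,-22.2,0],[-7.3,-27.2,0],[-10.4,-32.0,0],[-14.0,-36.5,0],[-18.0,-40.5,0]], rot=[[0,0,-0.105],[0,0,-0.209],[0,0,-0.314],[0,0,-0.419],[0,0,-0.524],[0,0,-0.628],[0,0,-0.733],[0,0,-0.838]])

```text
time_s: 20.47
eef_pos: [0.5806, 0.0584, 0.0755]
tcp_rot: [[0.897, 0.441, 0.006], [0.441, -0.898, 0.003], [0.007, -0.0, -1.0]]
ft_force: [6.0, 2.0, -2.7]
width: 0.0004
```

Request:
carry_out(offset=[[-0.3,-5.7,0],[-1.2,-11.3,0],[-2.7,-16.8,0],[-4.7,-22.2,0],[-7.3,-27.2,0],[-10.4,-32.0,0],[-14.0,-36.5,0],[-18.0,-40.5,0]], rot=[[0,0,-0.105],[0,0,-0.209],[0,0,-0.314],[0,0,-0.419],[0,0,-0.524],[0,0,-0.628],[0,0,-0.733],[0,0,-0.838]])

```text
time_s: 21.13
eef_pos: [0.5453, 0.0889, 0.0757]
tcp_rot: [[0.271, 0.963, 0.004], [0.963, -0.271, 0.005], [0.005, 0.003, -1.0]]
ft_force: [2.5, 3.8, 2.4]
width: 0.0006
```

```bash
python3 - <<'E'
from h import *
where()
E
```

```text
t 21.1333 r 57.14401517087945 th 74.49143961299227 yaw 74.26948068294823 p [0.5453 0.0889 0.0757] q [  9.2  30.8 -26.6 109.7  19.1  43.6 -43.9] F [2.4706 3.7971 2.3858]
```

Request:
carry_out(offset=[[-1.3,-5.7,0],[-2.2,-11.3,0],[-3.7,-16.7,0],[-5.7,-22.0,0],[-8.2,-27.0,0],[-11.3,-31.7,0],[-14.8,-36.0,0],[-18.8,-40.0,0]], rot=[[0,0,-0.105],[0,0,-0.209],[0,0,-0.314],[0,0,-0.419],[0,0,-0.524],[0,0,-0.628],[0,0,-0.733],[0,0,-0.838]])

```text
time_s: 21.8
eef_pos: [0.4989, 0.0827, 0.0752]
tcp_rot: [[-0.535, 0.845, -0.0], [0.845, 0.535, 0.004], [0.004, 0.002, -1.0]]
ft_force: [-4.3, 7.5, 5.6]
width: 0.0004
```

Request:
carry_out(offset=[[-0.3,-5.7,0],[-1.2,-11.3,0],[-2.7,-16.8,0],[-4.7,-22.2,0],[-7.3,-27.2,0],[-10.4,-32.0,0],[-14.0,-36.5,0],[-18.0,-40.5,0]], rot=[[0,0,-0.105],[0,0,-0.209],[0,0,-0.314],[0,0,-0.419],[0,0,-0.524],[0,0,-0.628],[0,0,-0.733],[0,0,-0.838]])

```text
time_s: 22.47
eef_pos: [0.472, 0.0431, 0.0739]
tcp_rot: [[-0.986, 0.168, -0.005], [0.168, 0.986, 0.0], [0.005, -0.0, -1.0]]
ft_force: [-5.7, 1.8, 4.9]
width: 0.0002
```

```bash
python3 - <<'E'
from h import *
where()
crop(ctrl.get_image("scene"),"pics/s12.png",175,120,160,120,5)
E
```

```text
t 22.4667 r 58.72394377566724 th 170.9004276845361 yaw 170.30409257701038 p [0.472  0.0431 0.0739] q [ 33.1  31.8 -50.7 119.5  35.1  45.1  40.9] F [-5.7172  1.8499  4.9111]
```

View pics/s12.png

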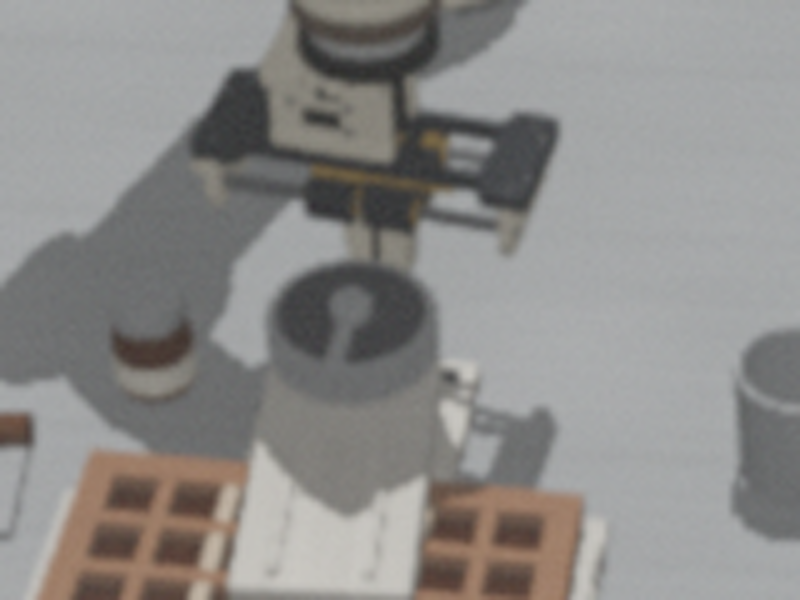

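Request:
carry_out(offset=[[-0.3,-5.7,0],[-1.2,-11.3,0],[-2.7,-16.8,0],[-4.7,-22.2,0],[-7.3,-27.2,0],[-10.4,-32.0,0],[-14.0,-36.5,0],[-18.0,-40.5,0]], rot=[[0,0,-0.105],[0,0,-0.209],[0,0,-0.314],[0,0,-0.419],[0,0,-0.524],[0,0,-0.628],[0,0,-0.733],[0,0,-0.838]])

```text
time_s: 23.18
eef_pos: [0.4836, -0.0022, 0.0737]
tcp_rot: [[-0.786, -0.618, -0.004], [-0.618, 0.786, -0.002], [0.005, 0.001, -1.0]]
ft_force: [-2.4, -1.8, 2.3]
width: 0.0004
```

Request:
carry_out(offset=[[-0.3,-5.7,0],[-1.2,-11.3,0],[-2.7,-16.8,0],[-4.7,-22.2,0],[15,-22,0],[15,-22,-30]], rot=[[0,0,-0.105],[0,0,-0.209],[0,0,-0.314],[0,0,-0.419],[0,0,-0.419],[0,0,-0.419]])

```text
time_s: 23.68
eef_pos: [0.4811, -0.0306, 0.0996]
tcp_rot: [[-0.472, -0.881, -0.013], [-0.882, 0.472, -0.001], [0.007, 0.01, -1.0]]
ft_force: [-0.6, -0.3, 0.2]
width: 0.0008
```

```bash
python3 - <<'E'
from h import *
where()
rib((341,341),z=.106)
crop(ctrl.get_image("scene"),"pics/s13.png",175,120,160,120,5)
E
```

```text
t 23.6833 r 80.84338034610417 th -127.22276286254842 yaw -118.17315110857719 p [ 0.4811 -0.0306  0.0996] q [ 53.1  40.  -68.2 117.   45.6  56.5 112.5] F [-0.6211 -0.3427  0.178 ]
rib -2.184665263551078 r 28.704517661960107
```

View pics/s13.png

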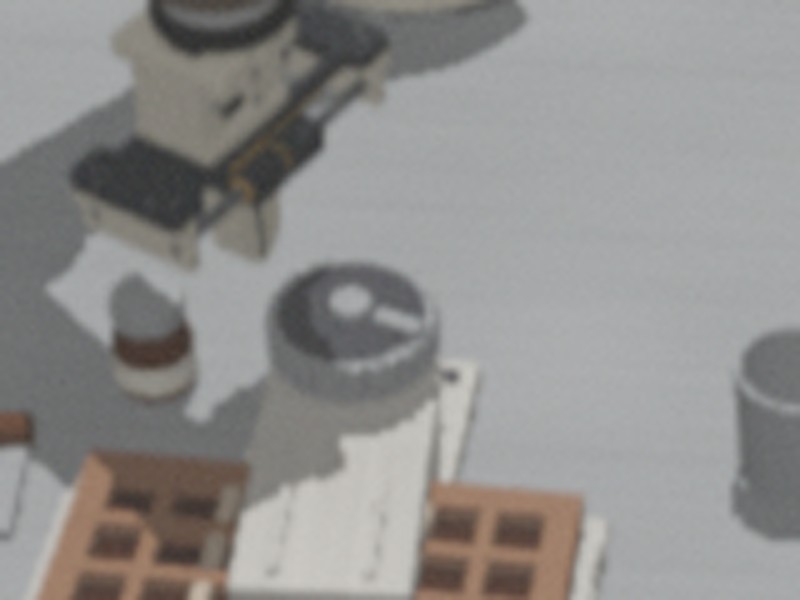

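Request:
carry_out(offset=[[0,0,-25],[0,0,-45],[0,0,-45],[0,0,-45],[0,0,-45],[0,0,-45],[0,0,-45],[0,0,-45]], rot=[[0,0,0.98],[0,0,0.98],[0,0,0.98],[0,0,0.98],[0,0,0.98],[0,0,0.98],[0,0,0.98],[0,0,0.98]])

```text
time_s: 24.4
eef_pos: [0.4868, -0.0278, 0.1492]
tcp_rot: [[-0.996, -0.094, -0.001], [-0.094, 0.996, -0.001], [0.001, -0.001, -1.0]]
ft_force: [0.3, -0.4, -0.7]
width: 0.0005
```

```bash
python3 - <<'E'
from h import *
rib((400,320),z=.1065)
where();delta(*pose(.652,-.055,.12,1.5))
crop(ctrl.get_image("top"),"pics/t14.png",270,195,120,80,6)
E
```

```text
rib 70.83985594304978 r 30.254729257231705
t 24.4 r 75.24354627511777 th -125.04830297699995 yaw -174.59237607801143 p [ 0.4868 -0.0278  0.1492] q [ 49.3  28.3 -60.7 115.   30.5  54.5  68.3] F [ 0.2549 -0.4152 -0.6603]
t 24.4 off [-161.9487  -42.6315   28.9945] rot [ 0.0019 -0.001  -3.0734] q [ 49.3  28.3 -60.7 115.   30.5  54.5  68.3] F [ 0.2549 -0.4152 -0.6603]
```

View pics/t14.png

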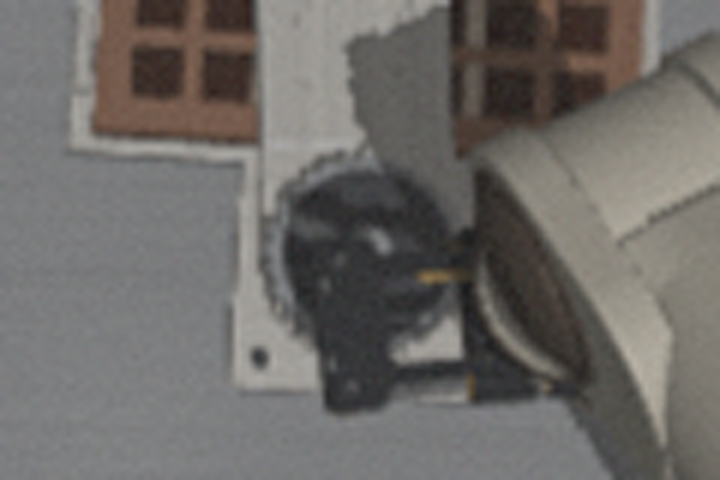

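Request:
carry_out(offset=[[-90,-40,0],[-90,-40,0],[-90,-40,0],[-90,-40,0],[-162,-43,0],[-162,-43,0],[-162,-43,0],[-162,-43,0]], rot=[[0,0,0.98],[0,0,0.98],[0,0,0.98],[0,0,0.98],[0,0,0.98],[0,0,0.98],[0,0,0.98],[0,0,0.98]])

```text
time_s: 25.12
eef_pos: [0.6537, -0.0531, 0.1483]
tcp_rot: [[-0.635, 0.772, -0.001], [0.772, 0.635, 0.002], [0.002, 0.0, -1.0]]
ft_force: [0.3, 0.6, 0.7]
width: 0.0008
```

Request:
carry_out(offset=[[0,0,0],[0,0,0],[0,0,0],[0,0,0],[0,0,0],[0,0,0],[0,0,0],[0,0,0]], rot=[[0,0,0.98],[0,0,0.98],[0,0,0.98],[0,0,0.98],[0,0,0.98],[0,0,0.98],[0,0,0.98],[0,0,0.98]])

```text
time_s: 25.78
eef_pos: [0.652, -0.0538, 0.1487]
tcp_rot: [[0.288, 0.958, -0.002], [0.958, -0.288, 0.001], [0.001, -0.002, -1.0]]
ft_force: [-0.6, -0.3, 0.6]
width: 0.0006
```

```bash
python3 - <<'E'
from h import *
where();delta(*pose(.652,-.055,.12,1.5))
E
```

```text
t 25.7833 r 150.19677835282403 th -35.655638669062554 yaw 73.27518771546629 p [ 0.652  -0.0538  0.1487] q [ 22.4  34.6 -28.4  91.8  18.4  58.4 -28.3] F [-0.6474 -0.302   0.5623]
t 25.7833 off [-1.2253  0.3844 28.6613] rot [-0.0023  0.0008  1.2527] q [ 22.4  34.6 -28.4  91.8  18.4  58.4 -28.3] F [-0.6474 -0.302   0.5623]
```

Request:
carry_out(offset=[[-1,0,0],[-1,0,0],[-1,0,0],[-1,0,0],[-1,0,10],[-1,0,30],[-1,0,40],[-1,0,40]], rot=[[0,0,0.98],[0,0,0.98],[0,0,0.98],[0,0,0.98],[0,0,0.98],[0,0,0.98],[0,0,0.98],[0,0,0.98]])

```text
time_s: 26.45
eef_pos: [0.6496, -0.0545, 0.1057]
tcp_rot: [[0.956, 0.295, -0.007], [0.295, -0.956, 0.002], [-0.006, -0.004, -1.0]]
ft_force: [-0.5, 0.2, -0.4]
width: 0.0006
```

```bash
python3 - <<'E'
from h import *
where();delta(*pose(.652,-.05,.048,1.5))
crop(ctrl.get_image("scene"),"pics/s15.png",150,120,180,135,4.4)
E
```

```text
t 26.45 r 148.65668211281894 th -36.446757120872135 yaw 17.13415329634585 p [ 0.6496 -0.0545  0.1057] q [ 13.2  35.4 -15.   93.8  10.7  52.7 -78.6] F [-0.4787  0.1889 -0.3577]
t 26.45 off [ 3.9824 -3.3814 57.6846] rot [-0.003   0.0064  0.2729] q [ 13.2  35.4 -15.   93.8  10.7  52.7 -78.6] F [-0.4787  0.1889 -0.3577]
```

View pics/s15.png

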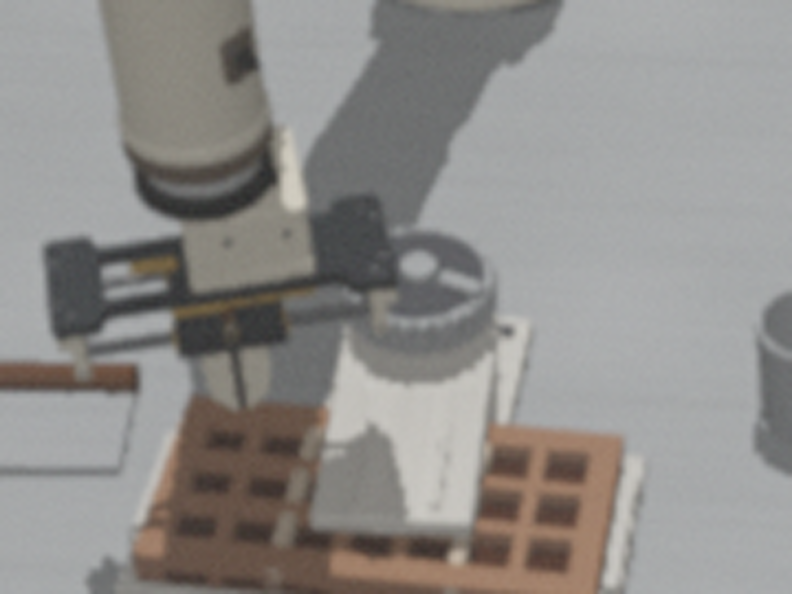

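Request:
carry_out(offset=[[4,-3,15],[4,-3,30],[4,-3,45],[4,-3,54],[4,-3,57],[4,-3,57]], rot=[[-0.003,0.006,0.273],[-0.003,0.006,0.273],[-0.003,0.006,0.273],[-0.003,0.006,0.273],[-0.003,0.006,0.273],[-0.003,0.006,0.273]])

```text
time_s: 27.0
eef_pos: [0.6542, -0.0501, 0.0504]
tcp_rot: [[0.999, 0.032, 0.003], [0.032, -0.999, 0.0], [0.003, -0.0, -1.0]]
ft_force: [-0.5, -0.1, 0.2]
width: 0.0004
```

```bash
python3 - <<'E'
from h import *
where();delta(*pose(.652,-.03,.048,1.5))
crop(ctrl.get_image("scene"),"pics/s16.png",150,120,180,135,4.4)
E
```

```text
t 27.0 r 149.90961472337696 th -34.04366478527721 yaw 1.8275393742919417 p [ 0.6542 -0.0501  0.0504] q [  9.7  39.2 -10.6  95.1   9.2  46.5 -93.2] F [-0.4722 -0.1005  0.1647]
t 27.0 off [ -1.5815 -20.1832   2.3915] rot [-0.0002 -0.0032  0.0057] q [  9.7  39.2 -10.6  95.1   9.2  46.5 -93.2] F [-0.4722 -0.1005  0.1647]
```

View pics/s16.png

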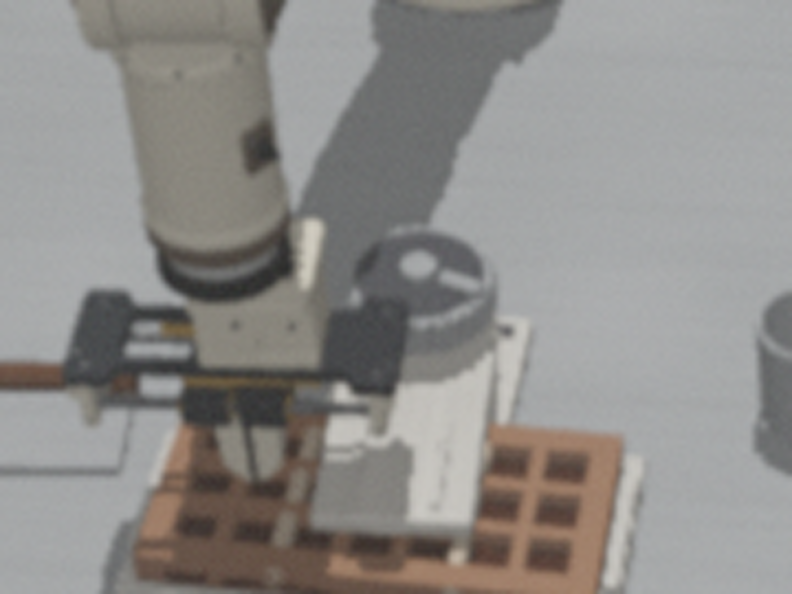

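Request:
carry_out(offset=[[-1,-8,3],[-1,-14,4],[-1,-18,4],[-1,-21,4],[-1,-24,4],[-1,-27,4],[-1,-27,4]], rot=[[0,-0.003,0],[0,-0.003,0],[0,-0.003,0],[0,-0.003,0],[0,-0.003,0],[0,-0.003,0],[0,-0.003,0]])

```text
time_s: 27.63
eef_pos: [0.6541, -0.0229, 0.0475]
tcp_rot: [[1.0, 0.029, 0.004], [0.029, -1.0, -0.0], [0.004, 0.0, -1.0]]
ft_force: [2.4, -1.3, 1.2]
width: 0.0005
```

```bash
python3 - <<'E'
from h import *
where()
E
```

```text
t 27.6333 r 136.4165508305664 th -24.54163493433958 yaw 1.6677444200621447 p [ 0.6541 -0.0229  0.0475] q [  7.2  39.2 -10.6  95.4   9.3  46.  -95.8] F [ 2.3552 -1.3438  1.2365]
```

```bash
python3 -c "
import math
for k in range(1,9):
    a=math.radians(4*k);print(round(-124+124*math.cos(a)+57*math.sin(a),1),round(-57-124*math.sin(a)+57*math.cos(a)-1,1),round(-a,3))"
```

```text
3.7 -9.8 -0.07
6.7 -18.8 -0.14
9.1 -28.0 -0.209
10.9 -37.4 -0.279
12.0 -46.8 -0.349
12.5 -56.4 -0.419
12.2 -65.9 -0.489
11.4 -75.4 -0.559
```

Request:
carry_out(offset=[[3.7,-9.8,0],[6.7,-18.8,0],[9.1,-28.0,0],[10.9,-37.4,0],[12.0,-46.8,0],[12.5,-56.4,0],[12.2,-65.9,0],[11.4,-75.4,0]], rot=[[0,0,-0.07],[0,0,-0.14],[0,0,-0.209],[0,0,-0.279],[0,0,-0.349],[0,0,-0.419],[0,0,-0.489],[0,0,-0.559]])

```text
time_s: 28.3
eef_pos: [0.6641, 0.0527, 0.0477]
tcp_rot: [[0.831, 0.557, 0.005], [0.557, -0.831, 0.0], [0.004, 0.003, -1.0]]
ft_force: [3.7, -1.3, 1.5]
width: 0.0003
```

```bash
python3 - <<'E'
from h import *
where()
crop(ctrl.get_image("scene"),"pics/s17.png",150,120,180,135,4.4)
E
```

```text
t 28.3 r 135.4144172903982 th 8.009618981402992 yaw 33.835219729194925 p [0.6641 0.0527 0.0477] q [  6.   41.1 -18.4  93.4  16.3  47.9 -75.2] F [ 3.6826 -1.3123  1.5183]
```

View pics/s17.png

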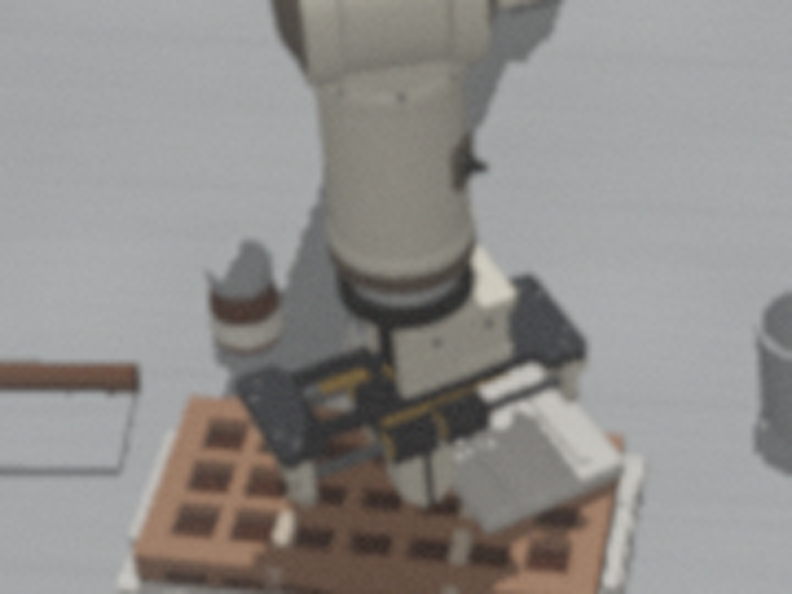

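Request:
carry_out(offset=[[3.7,-8.8,0],[6.7,-17.8,0],[9.1,-27.0,0],[10.9,-36.4,0],[12.0,-45.8,0],[12.5,-55.4,0],[12.2,-64.9,0],[11.4,-74.4,0]], rot=[[0,0,-0.07],[0,0,-0.14],[0,0,-0.209],[0,0,-0.279],[0,0,-0.349],[0,0,-0.419],[0,0,-0.489],[0,0,-0.559]])

```text
time_s: 29.02
eef_pos: [0.6321, 0.1219, 0.0478]
tcp_rot: [[0.41, 0.912, 0.005], [0.912, -0.41, 0.002], [0.004, 0.004, -1.0]]
ft_force: [3.4, 0.9, 2.1]
width: 0.0006
```

```bash
python3 - <<'E'
from h import *
where()
crop(ctrl.get_image("scene"),"pics/s18.png",150,120,180,135,4.4)
E
```

```text
t 29.0167 r 134.86694803644485 th 40.808002559757895 yaw 65.80439056748553 p [0.6321 0.1219 0.0478] q [  5.5  40.7 -26.2  96.7  22.9  47.7 -55. ] F [3.3734 0.9229 2.0677]
```

View pics/s18.png

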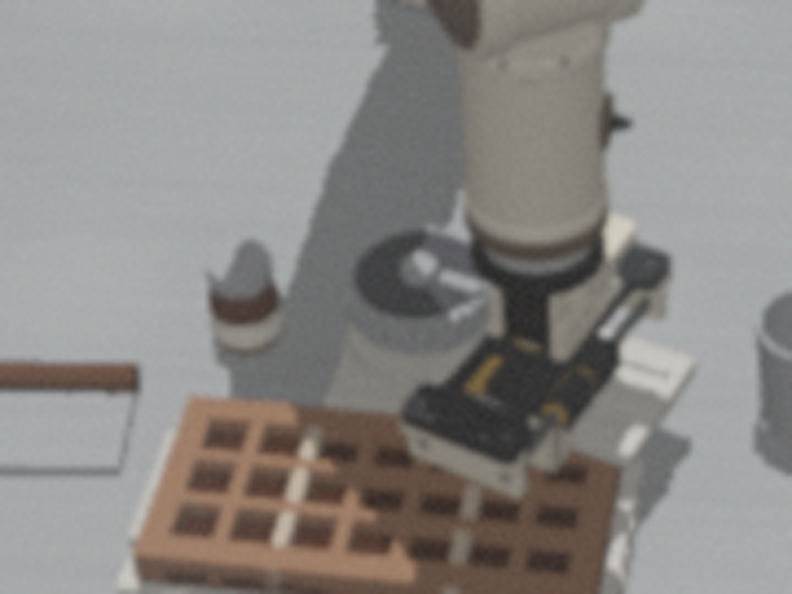

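Request:
carry_out(offset=[[3.7,-8.8,0],[6.7,-17.8,0],[9.1,-27.0,0],[10.9,-36.4,0],[12.0,-45.8,0],[12.5,-55.4,0],[12.2,-64.9,0],[12.2,-64.9,0]], rot=[[0,0,-0.07],[0,0,-0.14],[0,0,-0.209],[0,0,-0.279],[0,0,-0.349],[0,0,-0.419],[0,0,-0.489],[0,0,-0.489]])

```text
time_s: 29.73
eef_pos: [0.5752, 0.1604, 0.0473]
tcp_rot: [[-0.067, 0.998, 0.001], [0.998, 0.067, 0.001], [0.001, 0.001, -1.0]]
ft_force: [1.2, 2.2, 4.0]
width: 0.0005
```

Request:
carry_out(offset=[[0,12,0],[0,20,0],[0,20,-35],[0,20,-70],[0,20,-105],[0,20,-140],[0,20,-140],[0,20,-140]], rot=[[0,0,0],[0,0,0],[0,0,0],[0,0,0],[0,0,0],[0,0,0],[0,0,0],[0,0,0]])

```text
time_s: 30.4
eef_pos: [0.5978, 0.1597, 0.1888]
tcp_rot: [[-0.061, 0.998, 0.005], [0.998, 0.061, 0.0], [0.0, 0.005, -1.0]]
ft_force: [-0.7, -0.3, -0.9]
width: 0.0002
```

```bash
python3 - <<'E'
from h import *
where();delta(*pose(.45,-.2,.3,60))
crop(ctrl.get_image("scene"),"pics/s19.png",150,120,180,135,4.4)
crop(ctrl.get_image("top"),"pics/t19.png",230,165,160,110,5)
E
```

```text
t 30.4 r 142.99288513184422 th 61.69692026919529 yaw 93.51328998870011 p [0.5978 0.1597 0.1888] q [ 10.6  30.5 -38.4  95.6  21.2  61.  -30.7] F [-0.7151 -0.3202 -0.9073]
t 30.4 off [-349.9471 -168.9798 -112.1331] rot [ 0.005  -0.0017  0.5849] q [ 10.6  30.5 -38.4  95.6  21.2  61.  -30.7] F [-0.7151 -0.3202 -0.9073]
```

View pics/s19.png

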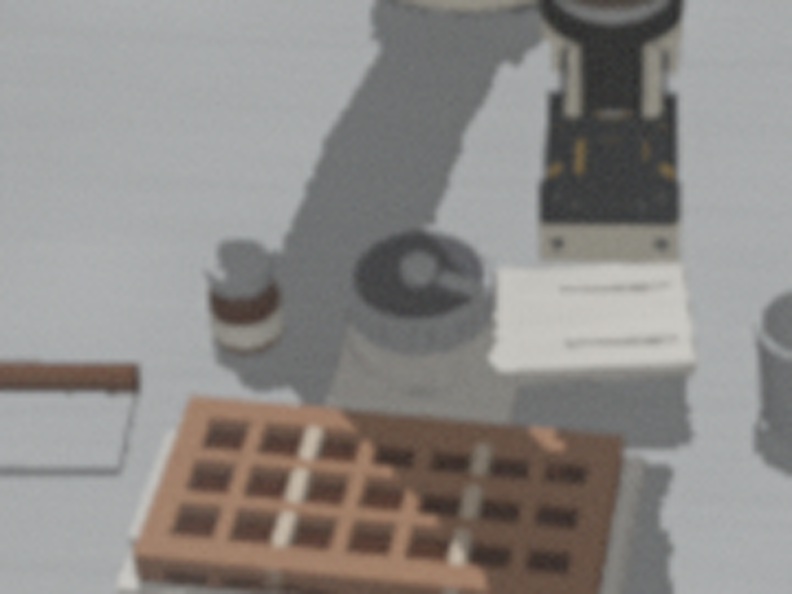

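Request:
carry_out(offset=[[0,0,-60],[-40,-20,-110],[-120,-60,-112],[-350,-170,-112],[-350,-170,-112],[-350,-170,-112],[-350,-170,-112],[-350,-170,-112]], rot=[[0,0,0],[0,0,0],[0,0,0],[0,0,0],[0,0,0],[0,0,0],[0,0,0],[0,0,0]])

```text
time_s: 31.17
eef_pos: [0.4913, -0.0923, 0.2885]
tcp_rot: [[-0.063, 0.998, -0.002], [0.998, 0.063, 0.001], [0.001, -0.002, -1.0]]
ft_force: [1.3, -0.2, -0.6]
width: 0.0005
```

Request:
carry_out(offset=[[-160,-60,0],[-160,-60,0],[-160,-60,0],[-160,-60,0],[-160,-60,0],[-160,-60,0],[-160,-60,0],[-160,-60,0]], rot=[[0,0,0],[0,0,0],[0,0,0],[0,0,0],[0,0,0],[0,0,0],[0,0,0],[0,0,0]])

```text
time_s: 31.83
eef_pos: [0.4443, -0.2519, 0.2892]
tcp_rot: [[-0.067, 0.998, 0.0], [0.998, 0.067, 0.002], [0.002, 0.0, -1.0]]
ft_force: [-0.3, 0.9, -0.0]
width: 0.0004
```

```bash
python3 - <<'E'
from h import *
where()
cv2.imwrite("pics/s20.png",ctrl.get_image("scene"))
t=ctrl.get_image("top");cv2.imwrite("pics/t20f.png",t)
crop(t,"pics/t20.png",230,165,160,110,5)
E
```

```text
t 31.8333 r 298.2509579024454 th -106.69834717913709 yaw 93.82996929488422 p [ 0.4443 -0.2519  0.2892] q [ 54.2  11.2 -31.3 104.1   6.2  66.4  24.7] F [-0.2892  0.9161 -0.0241]
```

View pics/t20.png

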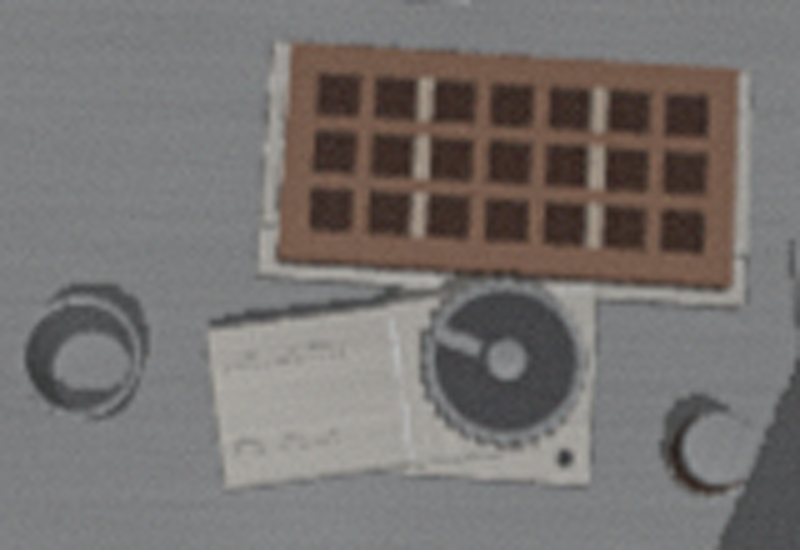

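View pics/s20.png

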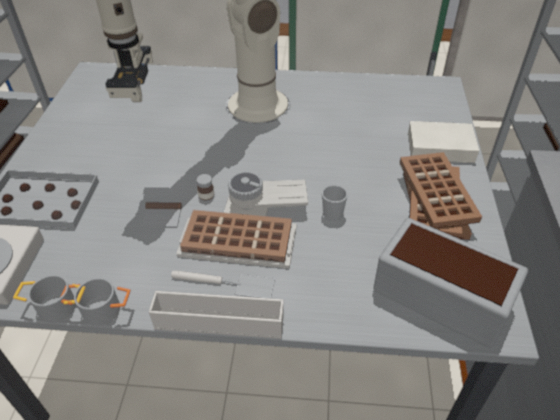

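```bash
python3 - <<'E'
from rig import ctrl
s=ctrl.read_state();print(s["joint_vel"],s["ft_force"]);print(ctrl.hand_in())
E
```

```text
[-0.06841884 -0.23034772  0.20667558 -0.24921933  0.12570525 -0.12968445
  0.18920072] [-0.95737887  0.52202963 -0.95501983]
the job is handed in; nothing more can be done
None
```

The mould is released and I have handed the job in, at about 32 s of the 67 s allowed.

- **Ring:** I rolled it anticlockwise in three strokes with the side of the closed fingers, pressing at about 2–13 N. I followed the rib in the pictures between strokes: it went from about 4° to about 69–71° after two full turns, so about 785° or 2.18 turns. I did not measure the ring's 3 mm per turn rise as a separate count of the turns.
- **Plate:** I then pushed it by its right-hand side face. In the last top view it stands about 97° in the world frame, which is roughly 1.7 rad in the jig's frame. That is a little past a quarter turn, short of the 1.9 stop and clear of the mould.
- **Other things:** In the last pictures the mould's corners are at the same pixels as at the start. The jar, cup, scraper, spatula and stack look unmoved. The arm is parked clear at z = 0.29 m, with only noise on the force reading.

One check disagreed slightly. The two cameras put the ring's axis about 3 mm apart, so I used a point between them and corrected the press by force. Rib angles read from the two cameras differed by up to about 7° during the work; the final ones agreed to about 2°.

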